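# Lock a circuit board into the sliding-jaw board holder

## Task

Pick up the loose circuit board by its heat sink and lay it gently, without dropping it, flat on the middle of the board holder's bed between the two open jaws, long side along the slide; let go of it. Then press the sprung latch tab on the sliding jaw's grip, slide the jaw towards the board and let the latch drop into the next notch, so that the jaw is locked and both board ends are caught under the lips. Do not crush the board with the jaw, and do not disturb the other things on the bench.

Things in the scene. Friction and masses are not known exactly. Their poses are not given: they have to be found in the camera images.
- holder: Fixed low board holder: flat metal bed 100 mm wide (its x), 260 mm long (its y), top 20 mm above the table, a 16 mm channel with a notched strip along the middle. Origin: centre of the underside. Fixed jaw at the +y end, inner face at y = +110 mm; the sliding jaw closes towards +y. Jaws 80 mm wide, walls 14 mm above the bed, each with a lip reaching 16 mm over the bed, underside 7 mm above it.
- fixed_lip (a point): Middle of the free edge of the fixed jaw's lip, top side (11 mm above the bed), at holder y = +94 mm.
- jaw_lip (a point): Middle of the free edge of the sliding jaw's lip, top side (11 mm above the bed); moves with the jaw. At joint jaw = 0 it is at holder y = -12.5 mm, so the clear space between the two lips is then 106 mm. The jaw's face is 16 mm behind this edge.
- grip_mid (a point): Middle of the sliding jaw's finger grip, 65 mm above the table, 71.5 mm behind (holder -y of) the jaw's lip edge; axes as the holder's. Two upright black pieces 10 mm higher than this point: at -y a rigid post 24 mm wide, 16 thick, outer face 20.5 mm away; at +y the sprung latch tab. Together 41 mm along y at rest, 29 mm pinched. Around them the carriage is 30 mm above the table.
- tab (a point): Middle of the latch tab's outer (+y) face, 62 mm above the table. Tab 20 mm wide, 8 thick, leaning to +y at rest, hinged at its foot 24 mm above the table. Pinched towards the post (holder -y, 4 to 10 N) it swings upright and past, and lifts the latch tooth off the strip.
- jaw (a joint): m: 0 = open stop, grows closing (holder +y). Starts latched open at 0 to 3 mm. The next notch locks it somewhere from 33 to 47 mm, differing each time, found by feel: tab let go, fingers 55 mm or more apart, the tooth rides the strip until it drops and stops the jaw (3 mm play). At 20 to 27 mm the strip is always plain. Tab held pressed, it slides past. Takes 2 to 6 N; pushing the post leaves the tab free.
- latch (a joint): Latch tab, rad: 0 = tab out, tooth fully down in a notch; about 0.25 to 0.28 = tooth riding on the strip; 0.34 = fully pressed, tooth clear. Springs back to 0.
- heatsink (a point): Centre of the finned aluminium heat sink amid the loose green circuit board; axes the board's. Sink 24 mm wide (x), 40 long (y), top 12 mm above this point; board underside 16 mm below it. Board 70 mm (x) by 90 mm (y), 3 thick, 0.11 to 0.23 kg; parts 8 mm high at x 19 to 31, y 17 to 25 mm off centre; the last 16 mm at both y ends bare. Either way round fits the holder.
- spool: Bystander: solder spool, 54 mm diameter, 38 mm high, standing; origin under its centre.
- flux_jar: Bystander: small jar, 44 mm diameter, 50 mm high; origin under its centre.
- driver: Bystander: screwdriver 170 mm long, lying along its x; origin at its underside.
- pliers: Bystander: small pliers 130 mm long, 12 mm high, lying along their x; origin under the middle.
- meter: Bystander: hand multimeter 140 x 75 x 42 mm lying on its back; origin under its centre.
- parts_box: Bystander: open divided parts box 90 x 70 x 35 mm; origin under its centre.

How it is judged:
By the outcome, as a careful person would: the job done as asked, in the order asked, and still so for the second after the job is handed in, with the robot touching nothing.
It also fails if it takes over 54 s, if anything falls off the work surface, if the arm or the gripper's body presses on something with over 40 N, if the wrist force passes 120 N, or if a joint passes its speed limit or range.

## Robot

A 6-joint arm with a two-finger parallel gripper is mounted at the origin on the work surface. World frame = base frame: x ahead of the robot, y to its left, z up, the work surface at z = 0. Lengths are in mm, angles in rad, forces in N, time in s.
With the tool pointing down it reaches from about 325 to 900 mm from the base axis. Payload 6.1 kg.
Tool frame: the origin (TCP) lies at the very end of the fingers, on their centre line; the grasp point (between the pads) lies 19 mm behind it; y points along the fingers, x is the direction in which the jaws open and shut, and the axes are right-handed (so a half turn about y gives the same grasp; the last joint's range is limited). The gripper opens to 87 mm and grips with 3 to 60 N. Pads are 19 mm wide; open, the fingers measure 117 mm over their backs; the gripper's body (75 mm by 190 mm) begins 51 mm behind the grasp point.
Start: joints at [-0.126, 0.22, 1.526, -0, 1.395, -0.126], TCP at [624.993, -0.003, 222.538] pointing down, gripper open.
Joint ranges: [-2.98, 2.98], [-0.91, 2.08], [0.09, 2.57], [-1.24, 4.39], [0.2, 2.65], [-2.68, 2.68]. Speed limits (rad/s): [2.57, 2.57, 3.01, 3.14, 3.14, 3.14].

## Interface

Orientations are given as a rotation vector (axis times angle).
In Python, from station import readout, imaging, ticket gives the robot as it stands.
- The arm moves only by the tool send_rows, never from a script. Its argument "steps" is a list that holds one entry, the list of rows, each a list of 7 numbers: the shift along the tool's x, y, z in mm, then the turn, a rotation vector about the tool's x, y, z in rad, then the finger opening in mm, from 0 to 87. In form: [[[x, y, z, wx, wy, wz, claw], ...]]. A call has exactly 5 rows; each row shifts and turns the commanded pose from where the row before left it, along the tool's axes as they then stand; what a row does not reach is not made up. A row lasts 1/12 s, in which the tool goes at most 41.7 mm and 7.16 degrees, less where a joint would pass 70% of its speed; a pose out of reach is approached as far as the arm can. A call is refused whole if a number of a shift passes 41.7 or a number of a turn 0.125, either way. A call with a gripper value outside its range is refused whole. The fingers move at their own pace and stop on an object; "grip_force" is the grip in N (left out, the last holds). Time passes only in rows, so rows that do not move let the fingers close, or fill a call up. It gives the time, the measured TCP pose, the force and the opening at its end, in the units of the state.
- readout.read_state(): the state, without advancing time (a new reading comes with each control period).
- imaging.snapshot(name): name is "scene" or "side" or "wrist"; returns the picture (480x640x3 uint8, red, green, blue); there is no depth.
- imaging.calibration(name): a dict with "fx", "fy", "cx", "cy" (pixels), "D" ([k1, k2, p1, p2, k3] as OpenCV has them; the pictures are not rectified), "R" (3x3) and "t" (3): a world point X has camera coordinates R X + t. Camera axes: x right, y down, z forward; pixel columns grow to the right and rows downward; lengths in mm; the calibration is good to about 2 mm. A picture is of the moment at which its call begins: read the wrist's pose just before it. calibration takes no time and is no camera call; for the wrist camera it gives the pose at the moment of the call.
- ticket.sign_off(): hands the job in, once; it reports no verdict.
The state is a dict: "t": time; "joint_positions": joint angles; "dq": joint speeds; "tau": joint torques, N m; "ee_pos": TCP position; "ee_rot": TCP orientation; "wrist_force": force on the tool from outside, world axes, zero at the start; "wrist_torque": the same for the moment, N m; "finger_gap": finger opening in mm.
Only numpy, scipy, OpenCV 4.12 (cv2) and the standard library are available. Lean on these libraries where they do the work, as an engineer would, in place of code of your own. Each camera call takes 0.05 s, during which the arm holds its last target.

## Working session

There is one attempt and no reset: what is moved stays moved. The work goes in short steps, Python scripts to look and compute and a tool call to move; the robot and the scene stay as the last step left them, time stands still between calls to the robot, and variables do not carry over. Pictures are saved under pics/ and viewed, and the job is handed in when it is done.

Besides the shell and the picture viewer there is one more tool, called after "Emit:" in YAML: its name, and indented under it one key for each argument. send_rows: Moves the arm, as the interface text tells. Its arguments: {"type":"object","properties":{"steps":{"type":"array","items":{"type":"array","items":{"type":"array","items":{"type":"number"}}}},"grip_force":{"type":"number"}},"required":["steps"]}

```bash
ls; mkdir -p pics; python3 - <<'E'
from station import readout, imaging, ticket
import cv2
print(readout.read_state())
for n in ["scene","side","wrist"]:
    c=imaging.calibration(n); print(n,c)
    cv2.imwrite(f"pics/{n}0.png",imaging.snapshot(n)[:,:,::-1])
E
```

```text
pics
{'t': 0.0, 'joint_positions': array([-1.26113529e-01,  2.21226195e-01,  1.52758772e+00, -2.19360956e-05,
        1.39469045e+00, -1.26083734e-01]), 'dq': array([ 1.88533851e-06,  6.09181804e-04,  1.68126810e-04,  4.27217857e-04,
       -3.59929854e-04,  1.16992259e-03]), 'tau': array([-1.67445501e-05, -4.94609964e+01, -3.87383544e+01,  6.99962187e-02,
        5.70271199e-02, -1.42064664e-04]), 'ee_pos': array([6.24392291e+02, 5.73063751e-02, 2.21449589e+02]), 'ee_rot': array([-1.57057681e+00,  1.51198486e-03,  1.47125226e-03]), 'wrist_force': array([-0.11531267, -0.16800686, -0.31631918]), 'wrist_torque': array([ 0.03439571, -0.03969669,  0.03990389]), 'finger_gap': 87.10494731681258}
scene {'fx': 443.2080906944942, 'fy': 443.2080906944942, 'cx': 320.42714028820984, 'cy': 235.57204503885941, 'D': array([-0.01914854,  0.        ,  0.        ,  0.        ,  0.        ]), 'R': array([[-0.58034819,  0.8142207 ,  0.01551248],
       [ 0.61429359,  0.45019371, -0.64805015],
       [-0.53463947, -0.36656552, -0.76143966]]), 't': array([ 213.00761164, -321.3438003 , 1506.48722137])}
side {'fx': 625.2081714399029, 'fy': 625.2081714399029, 'cx': 322.82254257200105, 'cy': 231.90747506755864, 'D': array([-0.03326876,  0.        ,  0.        ,  0.        ,  0.        ]), 'R': array([[ 0.86061812, -0.50904385, -0.01451957],
       [-0.35121101, -0.57264821, -0.74075965],
       [ 0.36876453,  0.64261061, -0.67161323]]), 't': array([-404.32286286,  298.01724056, 1161.83850368])}
wrist {'fx': 393.475618795549, 'fy': 393.475618795549, 'cx': 315.4296009863819, 'cy': 237.2045405280586, 'D': array([-0.05538937,  0.        ,  0.        ,  0.        ,  0.        ]), 'R': array([[ 0.99999662,  0.00161514, -0.00203903],
       [ 0.00216245, -0.9518523 ,  0.30654938],
       [-0.00144573, -0.30655276, -0.95185257]]), 't': array([-623.8581648 ,  -37.44418809,  392.95099969])}
```

View pics/scene0.png

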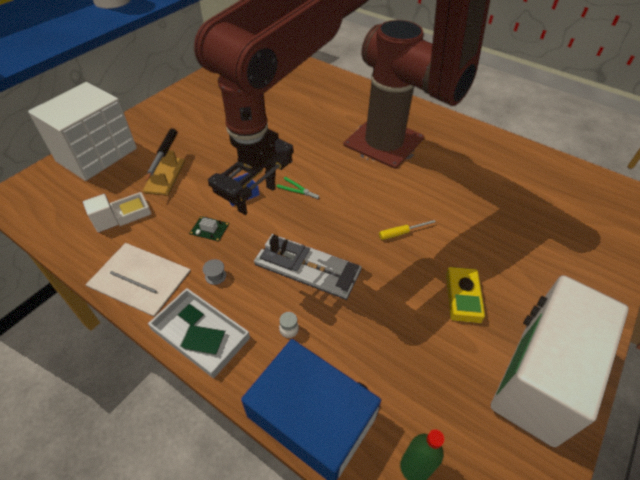

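View pics/side0.png

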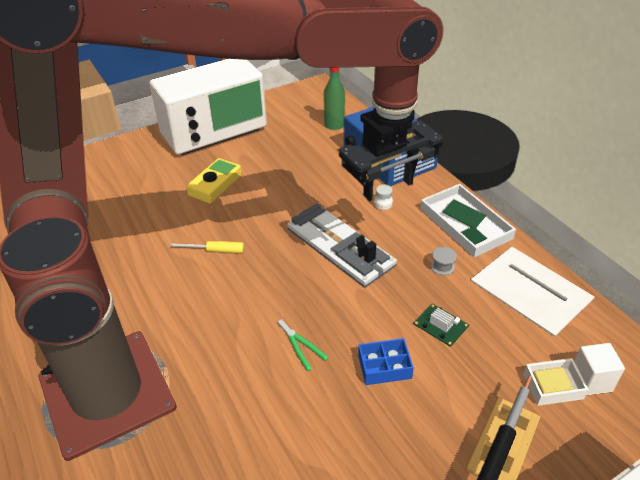

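View pics/wrist0.png

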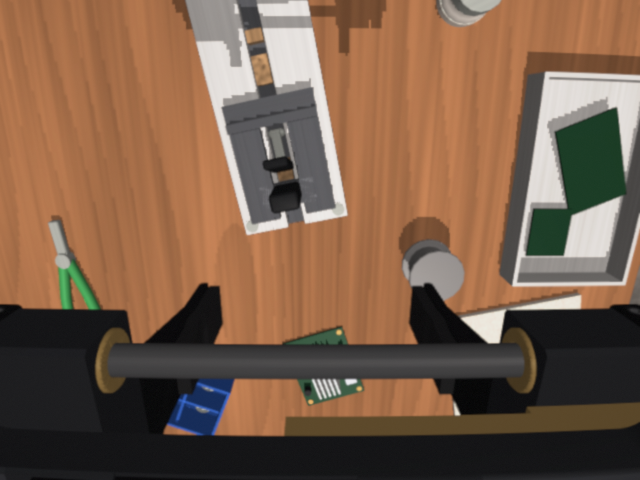

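```bash
cat > h.py <<'E'
import numpy as np, cv2
from station import readout, imaging
from scipy.spatial.transform import Rotation as Ro
def cast(c,px,z):
    K=np.array([[c['fx'],0,c['cx']],[0,c['fy'],c['cy']],[0,0,1]])
    p=cv2.undistortPoints(np.array(px,float).reshape(-1,1,2),K,np.array(c['D'])).reshape(-1,2)
    d=np.c_[p,np.ones(len(p))]@c['R']; o=-c['R'].T@c['t']
    return o+d*((z-o[2])/d[:,2])[:,None]
def proj(c,X):
    K=np.array([[c['fx'],0,c['cx']],[0,c['fy'],c['cy']],[0,0,1]])
    return cv2.projectPoints(np.array(X,float).reshape(-1,1,3),cv2.Rodrigues(c['R'])[0],np.array(c['t']),K,np.array(c['D']))[0].reshape(-1,2)
def green(im):
    h=cv2.cvtColor(im,cv2.COLOR_RGB2HSV)
    return cv2.inRange(h,(50,80,20),(90,255,140))
def zoom(im,x0,y0,x1,y1,s,name):
    cv2.imwrite('pics/'+name,cv2.cvtColor(cv2.resize(im[y0:y1,x0:x1],None,fx=s,fy=s,interpolation=cv2.INTER_CUBIC),cv2.COLOR_RGB2BGR))
E
python3 - <<'E'
from h import *
a=cv2.imread('pics/side0.png')[:,:,::-1]; b=cv2.imread('pics/scene0.png')[:,:,::-1]
A=cv2.resize(a[180:380,270:490],None,fx=3.6,fy=3,interpolation=cv2.INTER_CUBIC)
zoom(a,280,190,480,340,4,'z1.png'); zoom(b,180,200,380,310,4,'z2.png')
w=imaging.calibration('wrist'); print(-w['R'].T@w['t'])
E
```

```text
[624.54680966  85.82137454 384.37391102]
```

View pics/z1.png

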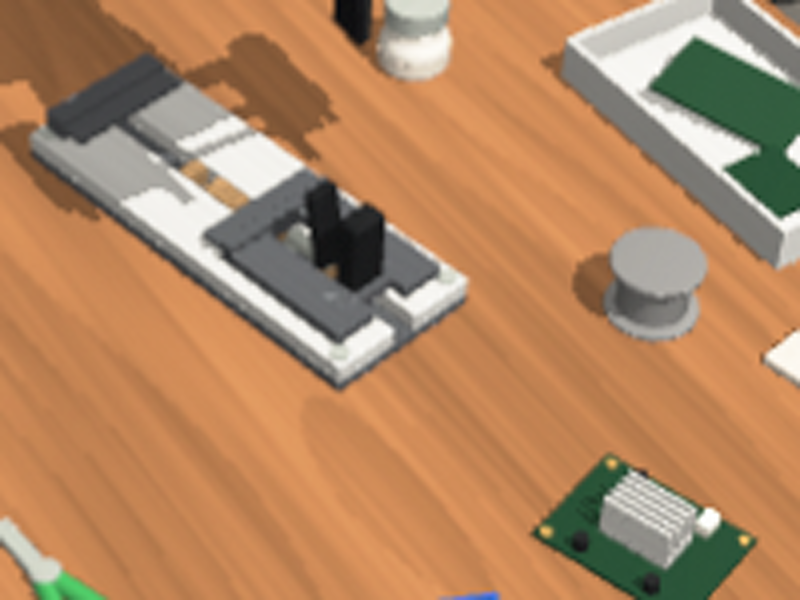

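View pics/z2.png

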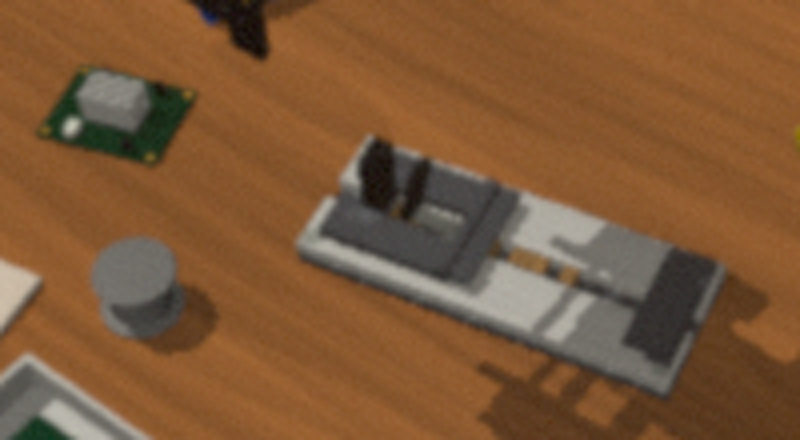

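```bash
python3 - <<'E'
from h import *
for n,roi in (('side',(410,300,475,350)),('scene',(185,210,235,245))):
    im=cv2.imread(f'pics/{n}0.png')[:,:,::-1].copy(); c=imaging.calibration(n)
    m=green(im); M=np.zeros_like(m); x0,y0,x1,y1=roi; M[y0:y1,x0:x1]=m[y0:y1,x0:x1]
    h=cv2.convexHull(cv2.findNonZero(M)); 
    P=cast(c,h.reshape(-1,2),3)[:,:2].astype(np.float32)
    r=cv2.minAreaRect(P); print(n,r,cv2.boxPoints(r).round())
    if n=='side': q=np.array([[342,370],[466,280],[35,137]])/4+[280,190]
    else: q=np.array([[300,243],[372,135],[722,267],[668,383]])/4+[180,200]
    print(cast(c,q,20).round(1))
w=imaging.calibration('wrist')
print(cast(w,[[250,228],[345,210],[305,0],[190,0]],20).round(1))
E
```

```text
side ((631.2245483398438, -197.0249786376953), (69.03610229492188, 88.59349060058594), 18.340049743652344) [[ 585. -166.]
 [ 612. -250.]
 [ 678. -228.]
 [ 650. -144.]]
[[555.5 -34.3  20. ]
 [651.4 -13.3  20. ]
 [504.8 216.4  20. ]]
scene ((634.5731811523438, -191.65042114257812), (61.26521682739258, 84.15245819091797), 18.88347816467285) [[ 592. -162.]
 [ 619. -241.]
 [ 677. -222.]
 [ 650. -142.]]
[[653.   -4.   20. ]
 [554.5 -25.   20. ]
 [508.3 226.6  20. ]
 [602.1 246.6  20. ]]
[[560.8 -22.3  20. ]
 [652.2  -4.3  20. ]
 [615.1 175.1  20. ]
 [519.1 176.1  20. ]]
```

Emit:
send_rows:
  steps:
    - [[-7,-20,0,0,0,0,87],[-7,-20,0,0,0,0,87],[-7,-20,0,0,0,0,87],[-7,-20,0,0,0,0,87],[0,0,0,0,0,0,87]]

```text
t: 0.57
ee_pos: [598.0, -0.1, 307.5]
ee_rot: [-1.572, -0.005, -0.005]
wrist_force: [1.1, 0.1, 1.4]
finger_gap: 86.6
```

```bash
python3 - <<'E'
from h import *
import pickle
s=readout.read_state(); print(s['t'],s['ee_pos'],s['ee_rot'],s['dq'].round(3))
c=imaging.calibration('wrist'); im=imaging.snapshot('wrist'); pickle.dump((c,s,im),open('w1.pkl','wb'))
zoom(im,0,0,640,480,1.25,'w1.png')
for n in('side','scene'):
    im=imaging.snapshot(n); cv2.imwrite(f'pics/{n}1.png',im[:,:,::-1])
E
```

```text
0.5667 [ 5.98020298e+02 -1.37748723e-01  3.07540215e+02] [-1.57169675 -0.00531491 -0.00519362] [ 0.     0.035  0.03   0.001 -0.065  0.002]
```

View pics/w1.png

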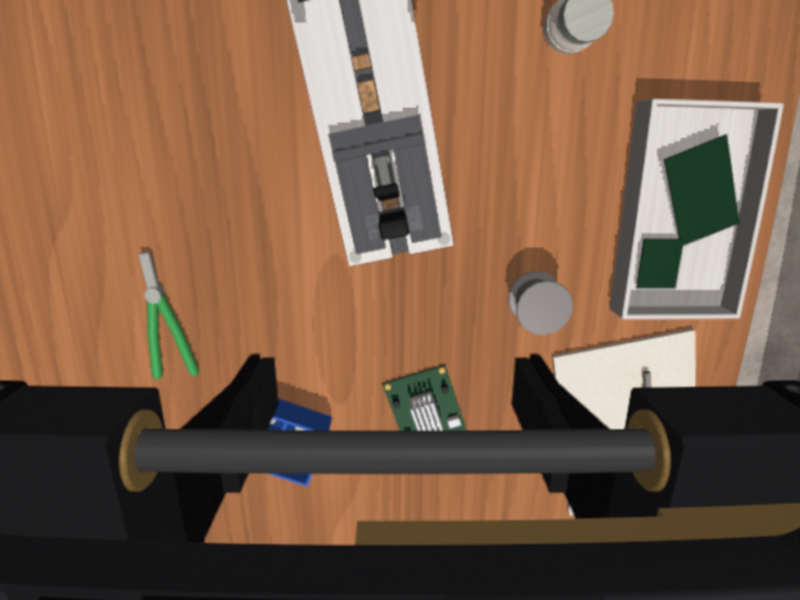

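Emit:
send_rows:
  steps:
    - [[-3,0,25,0,0,0,87],[-3,0,25,0,0,0,87],[-3,0,20,0,0,0,87],[0,0,0,0,0,0,87],[0,0,0,0,0,0,87]]

```text
t: 1.13
ee_pos: [587.4, 70.8, 300.6]
ee_rot: [-1.571, 0.001, 0.004]
wrist_force: [-0.0, -0.4, 0.0]
finger_gap: 87.0
```

```bash
python3 - <<'E'
from h import *
import pickle
s=readout.read_state(); print(s['t'],s['ee_pos'],s['ee_rot'],s['dq'].round(3))
c=imaging.calibration('wrist'); im=imaging.snapshot('wrist'); pickle.dump((c,s,im),open('w2.pkl','wb'))
zoom(im,180,0,400,300,3,'w2.png'); print(im.shape)
cv2.imwrite('pics/w2full.png',im[:,:,::-1])
E
```

```text
1.1333 [587.36914423  70.78150854 300.55111147] [-1.57105627e+00  7.40488312e-04  3.87426721e-03] [-0.03  -0.    -0.01  -0.01   0.001 -0.007]
(480, 640, 3)
```

View pics/w2full.png

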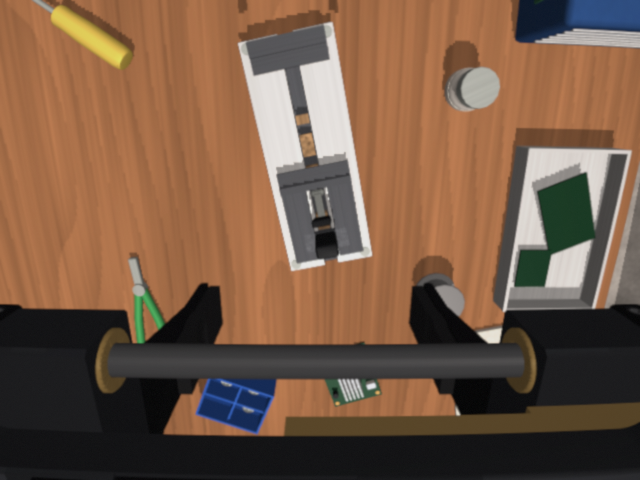

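```bash
python3 - <<'E'
from h import *
im=cv2.imread('pics/w2full.png')[:,:,::-1]
zoom(im,230,10,380,120,5,'a.png');zoom(im,250,150,390,280,5,'b.png')
E
```

```text
(no output)
```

View pics/a.png

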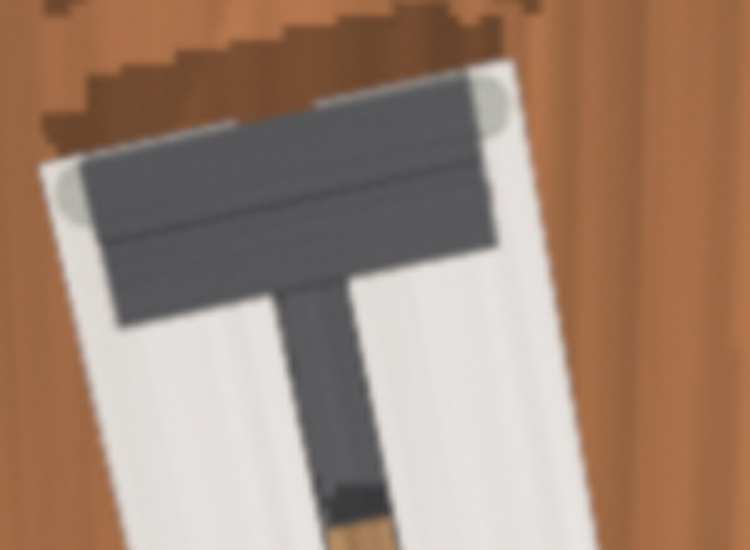

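View pics/b.png

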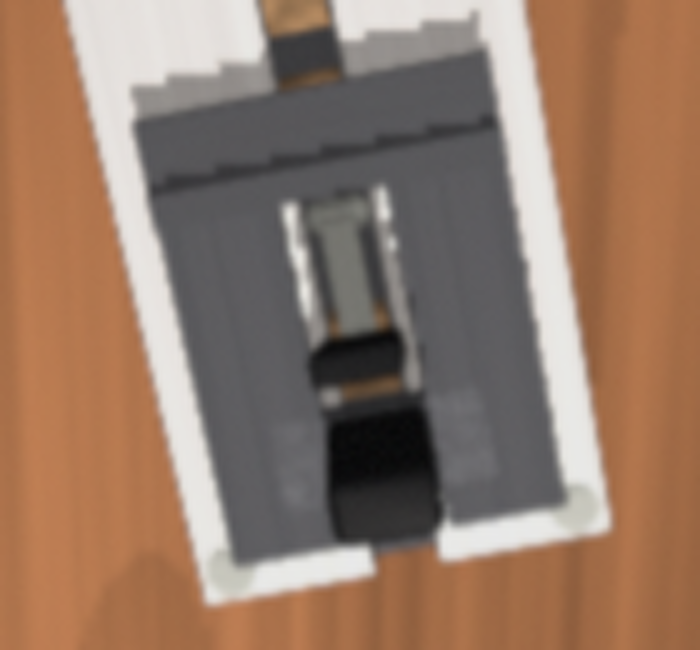

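```bash
python3 - <<'E'
from h import *
import pickle
c,s,im=pickle.load(open('w2.pkl','rb'))
P=cast(c,[[238,43],[332.4,22.4],[372,256.4],[291.6,270.6]],20); print(P.round(1))
obj=np.array([[-50,130],[50,130],[50,-130],[-50,-130.]])
C=P[:,:2].mean(0); H=(obj).T@(P[:,:2]-C); yaw=np.arctan2(H[0,1]-H[1,0],H[0,0]+H[1,1])
print('C',C,'yaw',yaw,np.degrees(yaw),[np.linalg.norm(P[i]-P[i-1]).round(1) for i in range(4)])
u=np.array([-np.sin(yaw),np.cos(yaw)]);v=np.array([u[1],-u[0]])
for q in ([[254,75.2],[329.4,59.2]],[[277,174.8],[347.6,160.4]]):
    L=cast(c,q,31)[:,:2]-C; print((L@u).round(1),(L@v).round(1))
# other cams check: predicted corners
Rz=np.array([v,u]).T
X=np.c_[obj@Rz.T+C,np.full(4,20)]
for n in('side','scene'): print(n,proj(imaging.calibration(n),X).round(1))
# board
for n,roi in (('side',(410,300,475,350)),('scene',(185,210,235,245))):
    im=cv2.imread(f'pics/{n}1.png')[:,:,::-1].copy(); cc=imaging.calibration(n)
    zoom(im,roi[0],roi[1],roi[2],roi[3],8,f'bd_{n}.png')
a=cv2.imread('pics/side1.png');zoom(a[:,:,::-1],280,190,480,340,4,'z3.png')
E
```

```text
[[505.5 224.7  20. ]
 [603.  244.2  20. ]
 [654.7 -10.3  20. ]
 [557.7 -29.2  20. ]]
C [580.22289883 107.34487446] yaw 0.2005676369169125 11.49167910225137 [np.float64(259.2), np.float64(99.4), np.float64(259.7), np.float64(98.9)]
[94.5 94.3] [-39.5  39.4]
[-10.6 -10.3] [-39.1  39.7]
side [[287.3 222.2]
 [318.8 203.8]
 [397.  258.5]
 [365.  280.9]]
scene [[360.5 265.7]
 [346.1 295.7]
 [252.7 260.2]
 [271.  233.5]]
```

View pics/z3.png

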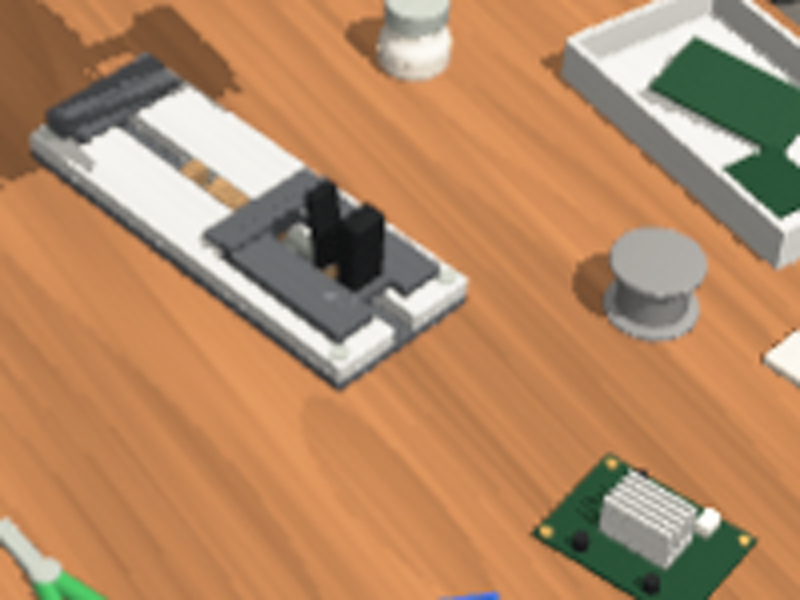

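Emit:
send_rows:
  steps:
    - [[5,12,-34.5,0,0,0,87],[5,12,-34.5,0,0,0,87],[5,12,-34.5,0,0,0,87],[5,12,-34.5,0,0,0,87],[5,12,-34.5,0,0,0,87]]

```text
t: 1.6
ee_pos: [612.6, -105.4, 241.1]
ee_rot: [-1.571, 0.002, -0.0]
wrist_force: [0.4, -0.7, 0.4]
finger_gap: 87.1
```

Emit:
send_rows:
  steps:
    - [[5,12,-34.5,0,0,0,87],[5,12,-34.5,0,0,0,87],[5,12,-34.5,0,0,0,87],[5,12,-34.5,0,0,0,87],[0,0,0,0,-0.11,0,87]]

```text
t: 2.02
ee_pos: [630.4, -247.9, 189.6]
ee_rot: [-1.57, -0.077, 0.085]
wrist_force: [-0.1, 0.9, 0.1]
finger_gap: 86.8
```

Emit:
send_rows:
  steps:
    - [[0,0,0,0,-0.11,0,87],[0,0,0,0,-0.1,0,87],[0,0,0,0,0,0,87],[0,0,0,0,0,0,87],[0,0,0,0,0,0,87]]

```text
t: 2.43
ee_pos: [632.6, -241.0, 194.1]
ee_rot: [-1.556, -0.248, 0.249]
wrist_force: [-0.2, 0.6, -0.0]
finger_gap: 87.1
```

```bash
python3 - <<'E'
from h import *
import pickle
s=readout.read_state(); print(s['t'],s['ee_pos'],s['ee_rot'],s['dq'].round(3))
c=imaging.calibration('wrist'); im=imaging.snapshot('wrist'); pickle.dump((c,s,im),open('w3.pkl','wb'))
cv2.imwrite('pics/w3full.png',im[:,:,::-1])
E
```

```text
2.4333 [ 632.63244878 -241.03018532  194.07817871] [-1.55624006 -0.24790866  0.2488084 ] [ 0.009 -0.006 -0.002  0.002  0.001 -0.01 ]
```

View pics/w3full.png

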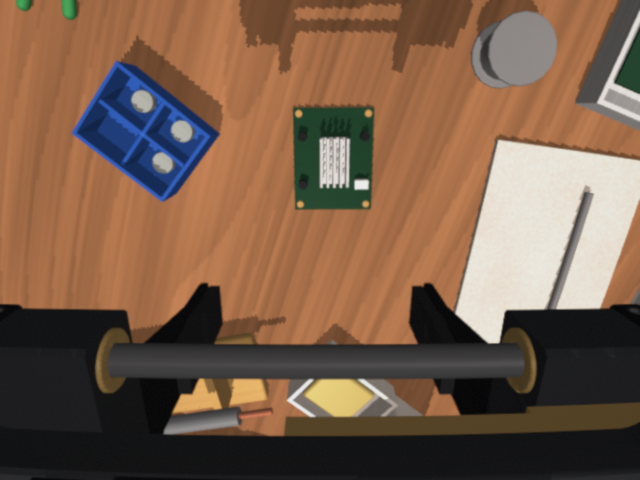

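```bash
python3 - <<'E'
from h import *
import pickle
c,s,im=pickle.load(open('w3.pkl','rb'))
m=green(im);M=np.zeros_like(m);M[90:225,280:390]=m[90:225,280:390]
h=cv2.convexHull(cv2.findNonZero(M)).reshape(-1,2)
r=cv2.minAreaRect(cast(c,h+0.,3)[:,:2].astype(np.float32)); print(r)
# sink top: bright, low sat
hsv=cv2.cvtColor(im,cv2.COLOR_RGB2HSV); w=cv2.inRange(hsv,(0,0,150),(180,60,255));W=np.zeros_like(w);W[125:195,312:353]=w[125:195,312:353]
h2=cv2.convexHull(cv2.findNonZero(W)).reshape(-1,2)
r2=cv2.minAreaRect(cast(c,h2+0.,28)[:,:2].astype(np.float32)); print(r2)
T=Ro.from_rotvec(s['ee_rot']).as_matrix(); print(T.round(3))
for rr in (r,r2): print((T.T@(np.r_[rr[0],0]-np.r_[s['ee_pos'][:2],0])).round(1))
zoom(im,270,85,400,225,4,'w3z.png')
E
```

```text
((633.4027709960938, -193.91769409179688), (68.36504364013672, 88.36770629882812), 18.632457733154297)
((633.3983764648438, -193.35214233398438), (23.722890853881836, 41.18596649169922), 18.2720947265625)
[[ 0.95  -0.001 -0.311]
 [ 0.311  0.     0.95 ]
 [-0.001 -1.     0.   ]]
[15.4  0.  44.5]
[15.6  0.  45.1]
```

View pics/w3z.png

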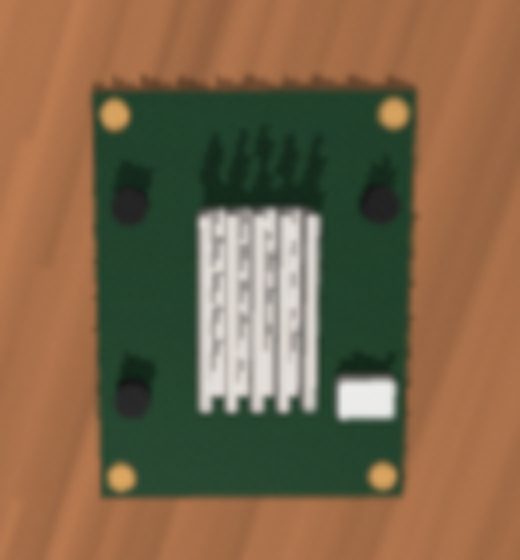

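Emit:
send_rows:
  steps:
    - [[5.2,25,15,0,-0.003,0,60],[5.2,25,15,0,-0.003,0,60],[5.1,25,15,0,0,0,60],[0,35,0,0,0,0,60],[0,35,0,0,0,0,60]]

```text
t: 2.9
ee_pos: [634.4, -192.0, 49.6]
ee_rot: [-1.557, -0.258, 0.254]
wrist_force: [0.5, -0.0, 0.3]
finger_gap: 63.6
```

Emit:
send_rows:
  steps:
    - [[0,20,0,0,0,0,60],[0,12,0,0,0,0,60],[0,0,0,0,0,0,60],[0,0,0,0,0,0,60],[0,0,0,0,0,0,60]]

```text
t: 3.32
ee_pos: [635.1, -193.7, 19.8]
ee_rot: [-1.558, -0.258, 0.253]
wrist_force: [-0.1, -0.2, 1.5]
finger_gap: 59.9
```

```bash
python3 - <<'E'
from h import *
s=readout.read_state(); print(s['t'],s['ee_pos'],s['ee_rot'])
T=Ro.from_rotvec(s['ee_rot']).as_matrix(); print((T.T@(np.array([633.4,-193.6,6])-s['ee_pos'])).round(1),np.degrees(np.arctan2(T[1,0],T[0,0])))
im=imaging.snapshot('side'); zoom(im,380,240,510,360,5,'s4.png')
im=imaging.snapshot('scene'); zoom(im,150,170,280,270,5,'s4b.png')
E
```

```text
3.3167 [ 635.05534723 -193.67605165   19.81402591] [-1.55759804 -0.25788264  0.25323493]
[-1.6 13.8  0.6] 18.653457122923992
```

View pics/s4.png

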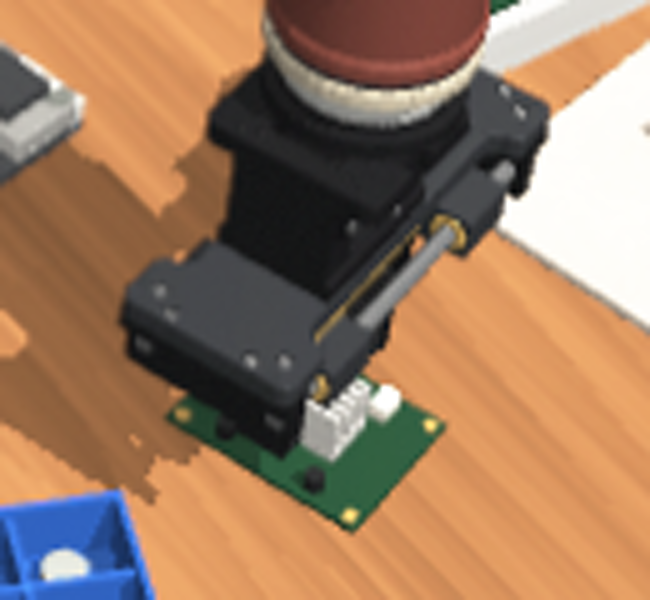

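Emit:
send_rows:
  steps:
    - [[-1.5,6,0.5,0,0,0,60],[0,5,0,0,0,0,60],[0,0,0,0,0,0,60],[0,0,0,0,0,0,60],[0,0,0,0,0,0,60]]

```text
t: 3.83
ee_pos: [631.7, -192.8, 6.4]
ee_rot: [-1.555, -0.256, 0.256]
wrist_force: [-0.1, -0.1, 0.4]
finger_gap: 60.3
```

Emit:
send_rows:
  steps:
    - [[0,0,0,0,0,0,40],[0,0,0,0,0,0,26],[0,0,0,0,0,0,15],[0,0,0,0,0,0,15],[0,0,0,0,0,0,15]]
  grip_force: 25

```text
t: 4.25
ee_pos: [631.9, -192.9, 6.6]
ee_rot: [-1.556, -0.256, 0.256]
wrist_force: [-0.4, 0.1, -0.5]
finger_gap: 34.5
```

Emit:
send_rows:
  steps:
    - [[0,0,0,0,0,0,15],[0,0,0,0,0,0,15],[0,-3,0,0,0,0,15],[0,-5,0,0,0,0,15],[0,-5,0,0,0,0,15]]

```text
t: 4.67
ee_pos: [631.3, -192.7, 19.4]
ee_rot: [-1.555, -0.255, 0.257]
wrist_force: [0.5, -0.0, -1.7]
finger_gap: 23.9
```

```bash
python3 - <<'E'
from h import *
s=readout.read_state(); print(s['t'],s['ee_pos'],s['ee_rot'],s['finger_gap'],s['wrist_force'],s['wrist_torque'])
im=imaging.snapshot('side'); zoom(im,380,240,510,360,5,'s5.png')
E
```

```text
4.6667 [ 631.31012067 -192.69616746   19.38065041] [-1.55495933 -0.25497759  0.25666466] 23.89725547493836 [ 0.54987188 -0.00192362 -1.71562735] [0.04583651 0.01468292 0.06211259]
```

View pics/s5.png

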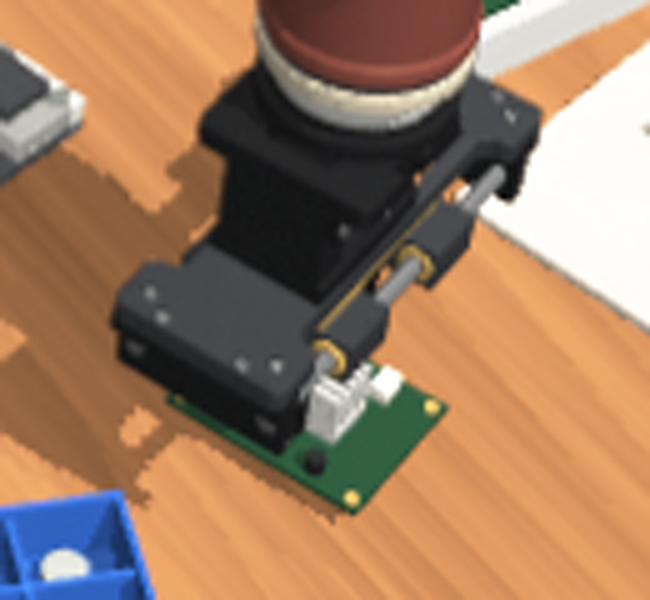

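Emit:
send_rows:
  steps:
    - [[0,-15,0,0,0,0,15],[0,-30,0,0,0,0,15],[0,-35,0,0,0,0,15],[0,-20,0,0,0.062,0,15],[0,0,0,0,0.062,0,15]]

```text
t: 5.13
ee_pos: [635.9, -194.6, 128.1]
ee_rot: [-1.571, -0.165, 0.149]
wrist_force: [1.5, -0.8, -0.3]
finger_gap: 23.6
```

Emit:
send_rows:
  steps:
    - [[0.5,0,20,0,0,0,15],[1,0,32,0,0,0,15],[1,0,36,0,0,0,15],[1,0,36,0,0,0,15],[1,0,36,0,0,0,15]]

```text
t: 5.55
ee_pos: [603.8, -34.1, 120.8]
ee_rot: [-1.565, -0.159, 0.157]
wrist_force: [-0.2, 0.1, -3.3]
finger_gap: 23.6
```

Emit:
send_rows:
  steps:
    - [[1,0,36,0,0,0,15],[1,0,36,0,0,0,15],[1,0,36,0,0,0,15],[1,0,32,0,0,0,15],[1,0,20,0,0,0,15]]

```text
t: 5.97
ee_pos: [576.1, 125.7, 120.9]
ee_rot: [-1.564, -0.161, 0.159]
wrist_force: [-0.3, 0.0, -1.3]
finger_gap: 23.7
```

Emit:
send_rows:
  steps:
    - [[0,0,10,0,0,0,15],[0,0,5,0,0,0,15],[0,0,0,0,0,0,15],[0,0,0,0,0,0,15],[0,0,0,0,0,0,15]]

```text
t: 6.38
ee_pos: [574.3, 135.8, 119.7]
ee_rot: [-1.566, -0.158, 0.157]
wrist_force: [0.1, 0.7, -2.0]
finger_gap: 23.9
```

```bash
cat > tgt.py <<'E'
from h import *
C=np.array([580.2,107.3]);yaw=0.2006
u=np.array([-np.sin(yaw),np.cos(yaw)]);v=np.array([u[1],-u[0]])
def hold(x,y): return C+x*v+y*u
def rep(pt,z):
    s=readout.read_state();T=Ro.from_rotvec(s['ee_rot']).as_matrix()
    d=s['ee_pos'][:2]-C
    print('t',round(s['t'],2),'pos',s['ee_pos'].round(1),'holder xy',(d@v).round(1),(d@u).round(1),'gap',s['finger_gap'].round(1),'F',s['wrist_force'].round(1),'F.u',(s['wrist_force'][:2]@u).round(1))
    print('tool move',(T.T@(np.r_[pt,z]-s['ee_pos'])).round(1)); print(T.round(3).tolist(),'yaw',np.arctan2(T[1,0],T[0,0]).round(4))
    return s
E
python3 - <<'E'
from tgt import *
rep(hold(0,43),60)
im=imaging.snapshot('side'); zoom(im,270,130,470,280,4,'s6.png')
im=imaging.snapshot('scene'); zoom(im,200,170,400,320,4,'s6b.png')
E
```

```text
Traceback (most recent call last):
  File "tgt.py", line 8, in rep
    print('t',round(s['t'],2),'pos',s['ee_pos'].round(1),'holder xy',(d@v).round(1),(d@u).round(1),'gap',s['finger_gap'].round(1),'F',s['wrist_force'].round(1),'F.u',(s['wrist_force'][:2]@u).round(1))
                                                                                                         ^^^^^^^^^^^^^^^^^^^^^
AttributeError: 'float' object has no attribute 'round'
```

```bash
sed -i "s/s\['finger_gap'\].round(1)/round(float(s['finger_gap']),1)/" tgt.py
python3 - <<'E'
from tgt import *
rep(hold(0,43),60)
im=imaging.snapshot('side'); zoom(im,270,130,470,280,4,'s6.png')
E
```

```text
t 6.38 pos [574.3 135.8 119.7] holder xy -0.1 29.1 gap 23.9 F [ 0.1  0.7 -2. ] F.u 0.7
tool move [ 0.1 59.7 14. ]
[[0.98, 0.0, -0.199], [0.199, -0.0, 0.98], [0.0, -1.0, -0.001]] yaw 0.2006
```

View pics/s6.png

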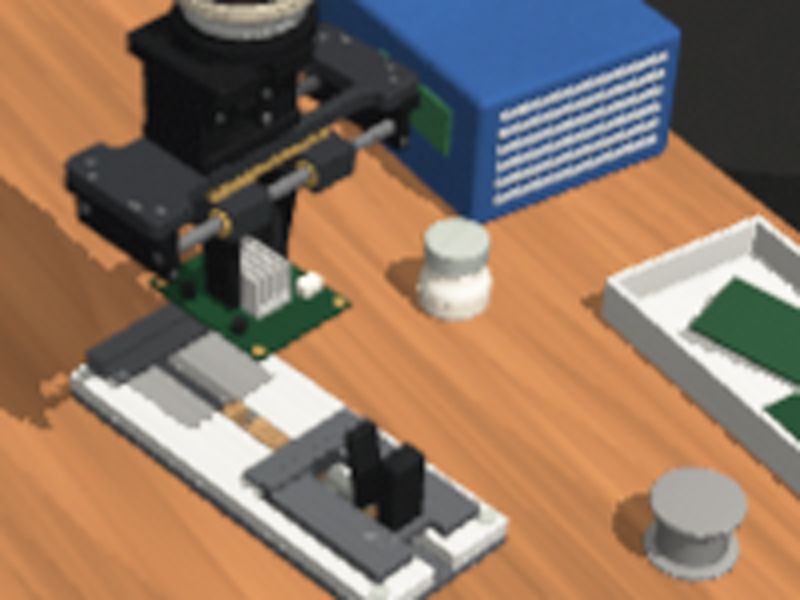

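Emit:
send_rows:
  steps:
    - [[0,0,10,0,0,0,15],[0,15,4,0,0,0,15],[0,30,0,0,0,0,15],[0,20,0,0,0,0,15],[0,0,0,0,0,0,15]]

```text
t: 6.85
ee_pos: [567.1, 150.3, 49.5]
ee_rot: [-1.565, -0.151, 0.165]
wrist_force: [-1.6, -0.7, -2.6]
finger_gap: 23.5
```

Emit:
send_rows:
  steps:
    - [[0,0,0,0,0,0,15],[0,0,0,0,0,0,15],[0,0,0,0,0,0,15],[0,0,0,0,0,0,15],[0,0,0,0,0,0,15]]

```text
t: 7.27
ee_pos: [572.2, 151.0, 56.0]
ee_rot: [-1.565, -0.16, 0.157]
wrist_force: [-0.2, -0.1, -2.4]
finger_gap: 24.0
```

```bash

python3 - <<'E'
from tgt import *
s=rep(hold(0,43),60)
im=imaging.snapshot('side'); zoom(im,270,160,420,270,5,'s7.png'); cv2.imwrite('pics/s7f.png',im[:,:,::-1])
im=imaging.snapshot('scene'); zoom(im,230,200,380,310,5,'s7b.png'); cv2.imwrite('pics/s7bf.png',im[:,:,::-1])
im=imaging.snapshot('wrist'); cv2.imwrite('pics/s7w.png',im[:,:,::-1])
E
```

```text
t 7.27 pos [572.2 151.   56. ] holder xy 0.9 44.4 gap 24.0 F [-0.2 -0.1 -2.4] F.u -0.1
tool move [-0.9 -4.  -1.4]
[[0.98, 0.002, -0.201], [0.201, 0.0, 0.98], [0.002, -1.0, -0.0]] yaw 0.2019
```

View pics/s7.png

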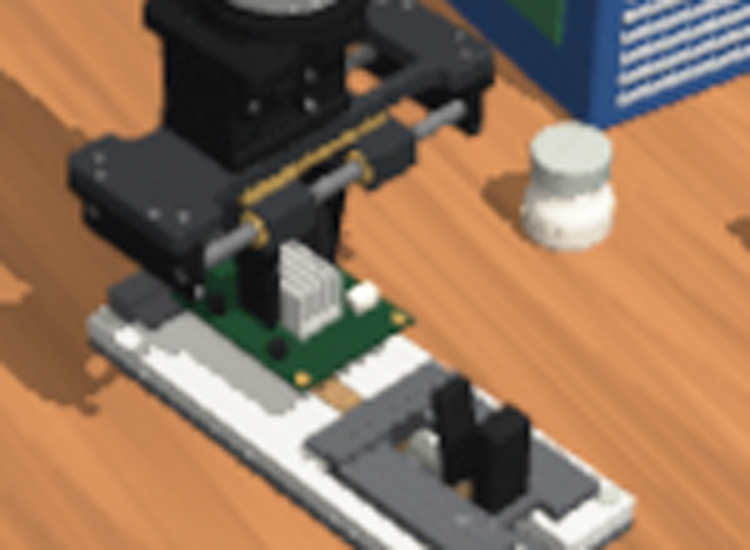

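View pics/s7b.png

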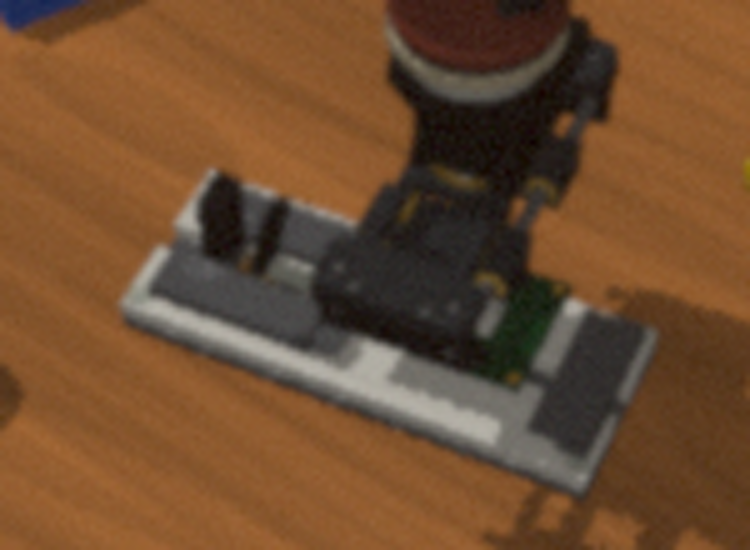

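View pics/s7w.png

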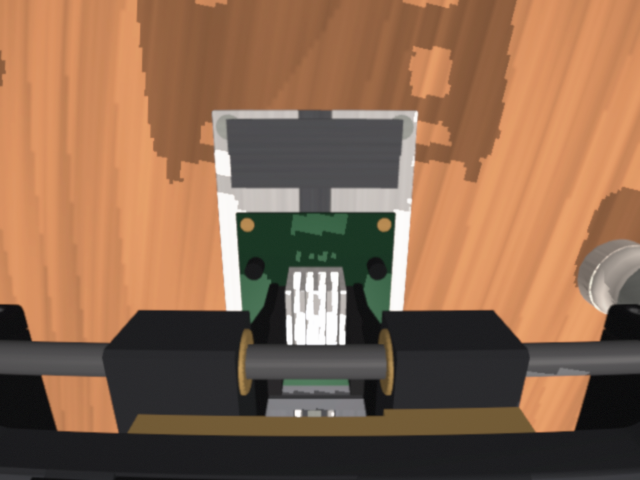

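```bash

python3 - <<'E'
from tgt import *
c=imaging.calibration('wrist')
P=cast(c,[[237,212],[395,212]],52.5)[:,:2]-C; L=cast(c,[[232,188],[399,187]],31)[:,:2]-C
for q in(P,L): print((q@u).round(1),(q@v).round(1))
E
```

```text
[88.4 88.6] [-33.9  34.6]
[94.9 95.6] [-40.1  40.3]
```

Emit:
send_rows:
  steps:
    - [[-0.5,8,-0.8,0,0,0,15],[0,10,0,0,0,0,15],[0,6,0,0,0,0,15],[0,0,0,0,0,0,15],[0,0,0,0,0,0,15]]

```text
t: 7.83
ee_pos: [569.8, 149.9, 29.2]
ee_rot: [-1.565, -0.157, 0.161]
wrist_force: [-0.5, -0.2, -2.4]
finger_gap: 23.6
```

```bash

python3 - <<'E'
from tgt import *
s=rep(hold(0,43),27)
c=imaging.calibration('wrist')
im=imaging.snapshot('wrist'); cv2.imwrite('pics/s8w.png',im[:,:,::-1])
E
```

```text
t 7.83 pos [569.8 149.9  29.2] holder xy -1.8 43.8 gap 23.6 F [-0.5 -0.2 -2.4] F.u -0.1
tool move [ 1.8  2.2 -0.8]
[[0.98, -0.002, -0.201], [0.201, -0.0, 0.98], [-0.002, -1.0, 0.0]] yaw 0.2019
```

View pics/s8w.png

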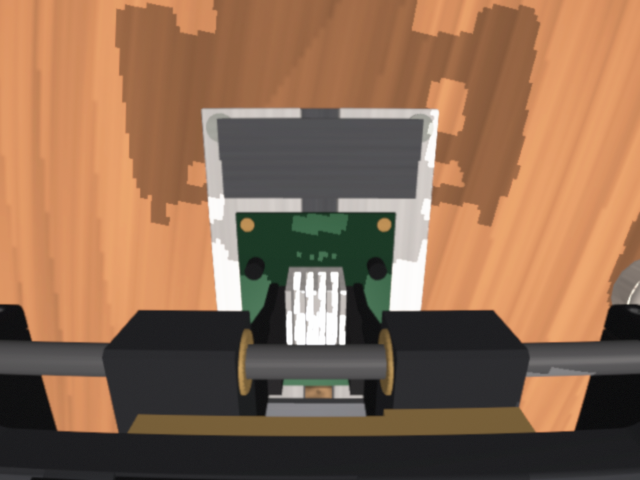

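Emit:
send_rows:
  steps:
    - [[1.3,0.6,-0.5,0,0,0,15],[0,0.6,0,0,0,0,15],[0,0.5,0,0,0,0,15],[0,0.5,0,0,0,0,15],[0,0,0,0,0,0,15]]

```text
t: 8.3
ee_pos: [572.2, 149.8, 28.4]
ee_rot: [-1.565, -0.159, 0.159]
wrist_force: [-0.4, -0.6, -2.2]
finger_gap: 23.9
```

Emit:
send_rows:
  steps:
    - [[0,0.5,0,0,0,0,15],[0,0.5,0,0,0,0,15],[0,0.5,0,0,0,0,15],[0,0,0,0,0,0,15],[0,0,0,0,0,0,15]]

```text
t: 8.72
ee_pos: [572.1, 149.8, 26.8]
ee_rot: [-1.565, -0.158, 0.159]
wrist_force: [-0.2, -0.4, -2.7]
finger_gap: 23.7
```

Emit:
send_rows:
  steps:
    - [[0,0.5,0,0,0,0,15],[0,0.4,0,0,0,0,15],[0,0,0,0,0,0,15],[0,0,0,0,0,0,15],[0,0,0,0,0,0,15]]

```text
t: 9.13
ee_pos: [572.2, 149.8, 26.5]
ee_rot: [-1.565, -0.159, 0.159]
wrist_force: [-4.3, -0.6, 6.6]
finger_gap: 24.0
```

Emit:
send_rows:
  steps:
    - [[0,-0.4,0,0,0,0,15],[0,0,0,0,0,0,15],[0,0,0,0,0,0,15],[0,0,0,0,0,0,15],[0,0,0,0,0,0,15]]

```text
t: 9.55
ee_pos: [572.3, 149.8, 26.6]
ee_rot: [-1.565, -0.159, 0.158]
wrist_force: [-2.2, 0.1, 4.8]
finger_gap: 23.6
```

Resting lightly on the bed. Release.

Emit:
send_rows:
  steps:
    - [[0,0,0,0,0,0,27],[0,0,0,0,0,0,32],[0,0,0,0,0,0,40],[0,0,0,0,0,0,45],[0,0,0,0,0,0,45]]

```text
t: 9.97
ee_pos: [572.2, 149.8, 26.1]
ee_rot: [-1.565, -0.159, 0.159]
wrist_force: [-1.1, 0.2, 0.1]
finger_gap: 41.9
```

Emit:
send_rows:
  steps:
    - [[0,-5,0,0,0,0,45],[0,-15,0,0,0,0,45],[0,-35,0,0,0,0,60],[0,-35,0,0,0,0,87],[0,-35,0,0,0,0,87]]

```text
t: 10.38
ee_pos: [571.6, 149.7, 152.6]
ee_rot: [-1.565, -0.158, 0.159]
wrist_force: [0.4, -0.3, 0.3]
finger_gap: 57.7
```

Emit:
send_rows:
  steps:
    - [[0,-10,-33,0,0,0,87],[0,-10,-33,0,0,0,87],[0,-10,-33,0,0,0,87],[0,0,-32,0,0,0,87],[0,0,0,0,0,0,87]]

```text
t: 10.8
ee_pos: [600.1, 16.0, 183.1]
ee_rot: [-1.568, -0.158, 0.153]
wrist_force: [0.3, 1.0, 0.1]
finger_gap: 85.0
```

Emit:
send_rows:
  steps:
    - [[0,0,0,0,0,0,87],[0,0,0,0,0,0,87],[0,0,0,0,0,0,87],[0,0,0,0,0,0,87],[0,0,0,0,0,0,87]]

```text
t: 11.22
ee_pos: [598.1, 22.6, 181.1]
ee_rot: [-1.565, -0.159, 0.16]
wrist_force: [0.3, -0.1, 0.4]
finger_gap: 86.9
```

```bash

python3 - <<'E'
from tgt import *
import pickle
s=rep(hold(0,-88),120); print(s['joint_positions'])
c=imaging.calibration('wrist')
im=imaging.snapshot('wrist'); cv2.imwrite('pics/s9w.png',im[:,:,::-1]); pickle.dump((c,s,im),open('w9.pkl','wb'))
E
```

```text
t 11.22 pos [598.1  22.6 181.1] holder xy 0.7 -86.6 gap 86.9 F [ 0.3 -0.1  0.4] F.u -0.2
tool move [-0.7 61.1 -1.4]
[[0.979, -0.001, -0.202], [0.202, 0.0, 0.979], [-0.0, -1.0, 0.0]] yaw 0.2036
[-9.40590144e-02  1.90057571e-01  1.64089614e+00  1.10207544e-04
  1.31116108e+00 -2.97646155e-01]
```

View pics/s9w.png

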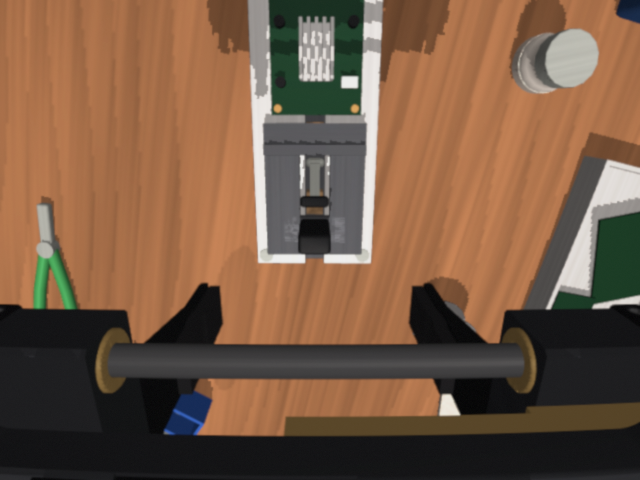

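```bash

python3 - <<'E'
from tgt import *
import pickle
c,s,im=pickle.load(open('w9.pkl','rb'))
for q,z in(([[272,114],[361,114]],23),([[264,124],[366,124]],31),([[301,209],[329,209]],75),([[299,252],[330,252]],75)):
    P=cast(c,q,z)[:,:2]-C; print(z,(P@u).round(1),(P@v).round(1))
zoom(im,230,90,400,270,4,'s9z.png')
E
```

```text
23 [-3.  -2.7] [-33.7  35.9]
31 [-10.3 -10. ] [-39.2  39.2]
75 [-66.6 -66.5] [-9.5 10.1]
75 [-98.7 -98.6] [-11.2  11.3]
```

Emit:
send_rows:
  steps:
    - [[0,0,0,0,0.1124,0,87],[0,0,0,0,0.1124,0,87],[0,0,0,0,0.1124,0,87],[0,0,0,0,0.1124,0,87],[0,0,0,0,0.1124,0,87]]

```text
t: 11.68
ee_pos: [598.3, 22.1, 181.3]
ee_rot: [-1.552, 0.286, -0.286]
wrist_force: [-0.3, -0.0, 0.7]
finger_gap: 86.9
```

Emit:
send_rows:
  steps:
    - [[0,0,0,0,0.1124,0,87],[0,0,0,0,0.1124,0,87],[0,0,0,0,0.1124,0,87],[0,0,0,0,0.1124,0,87],[0,0,0,0,0.1124,0,87]]

```text
t: 12.1
ee_pos: [598.3, 22.1, 181.3]
ee_rot: [-1.447, 0.723, -0.723]
wrist_force: [0.1, -0.6, 0.3]
finger_gap: 86.5
```

Emit:
send_rows:
  steps:
    - [[0,0,0,0,0.1124,0,87],[0,0,0,0,0.1124,0,87],[0,0,0,0,0.1124,0,87],[0,0,0,0,0.1124,0,87],[0,0,0,0,0,0,87]]

```text
t: 12.52
ee_pos: [598.3, 22.0, 181.2]
ee_rot: [-1.296, 1.064, -1.063]
wrist_force: [-0.6, 0.1, 0.2]
finger_gap: 87.2
```

Emit:
send_rows:
  steps:
    - [[0,12,0,0,0,0,87],[0,15,0,0,0,0,87],[0,0,0,0,0,0,87],[0,0,0,0,0,0,87],[0,0,0,0,0,0,87]]

```text
t: 12.93
ee_pos: [598.4, 21.6, 154.3]
ee_rot: [-1.298, 1.06, -1.06]
wrist_force: [-0.8, 0.3, -0.3]
finger_gap: 86.9
```

```bash

python3 - <<'E'
from tgt import *
s=rep(hold(0,-88),100)
im=imaging.snapshot('wrist'); cv2.imwrite('pics/s10w.png',im[:,:,::-1])
E
```

```text
t 12.93 pos [598.4  21.6 154.3] holder xy 0.7 -87.6 gap 86.9 F [-0.8  0.3 -0.3] F.u 0.4
tool move [ 0.4 54.3 -0.7]
[[0.199, -0.0, 0.98], [-0.98, 0.0, 0.199], [-0.0, -1.0, -0.0]] yaw -1.37
```

View pics/s10w.png

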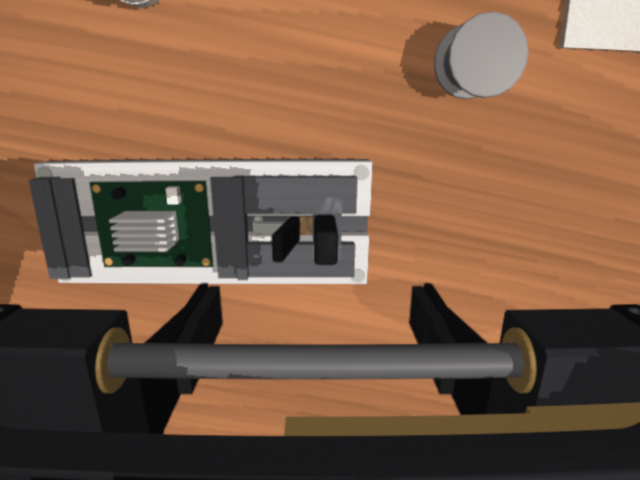

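View pics/s9z.png

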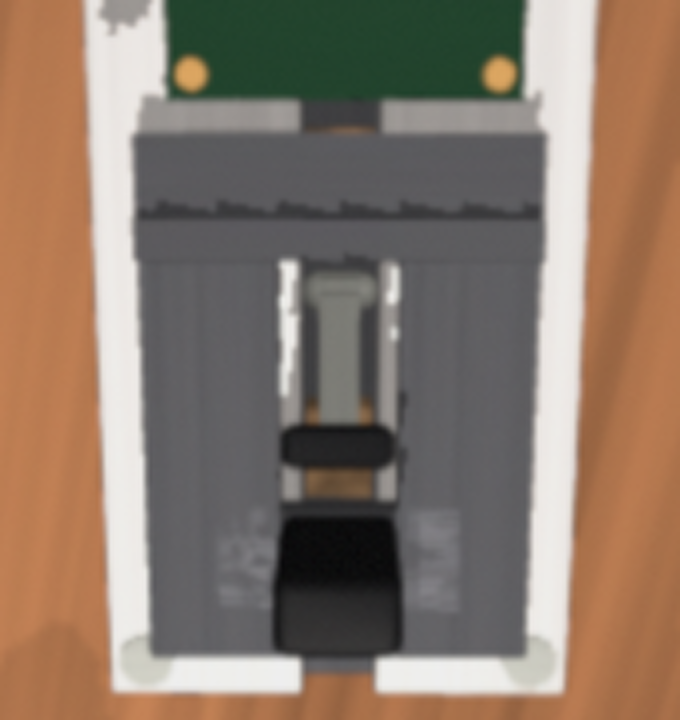

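Emit:
send_rows:
  steps:
    - [[0.3,35,-0.7,0,0,0,87],[0,35,0,0,0,0,87],[0,25,0,0,0,0,80],[0,10,0,0,0,0,75],[0,0,0,0,0,0,75]]

```text
t: 13.4
ee_pos: [595.8, 21.2, 46.9]
ee_rot: [-1.3, 1.065, -1.058]
wrist_force: [-1.3, 1.3, -0.1]
finger_gap: 77.1
```

Emit:
send_rows:
  steps:
    - [[0,0,0,0,0,0,70],[0,0,0,0,0,0,70],[0,0,0,0,0,0,70],[0,0,0,0,0,0,70],[0,0,0,0,0,0,70]]

```text
t: 13.82
ee_pos: [598.8, 20.9, 50.8]
ee_rot: [-1.296, 1.059, -1.063]
wrist_force: [0.0, 0.1, -0.5]
finger_gap: 70.1
```

```bash

python3 - <<'E'
from tgt import *
s=rep(hold(0,-88),43)
im=imaging.snapshot('side'); zoom(im,290,170,440,290,5,'s11.png')
im=imaging.snapshot('scene'); zoom(im,220,190,370,300,5,'s11b.png')
E
```

```text
t 13.82 pos [598.8  20.9  50.8] holder xy 1.0 -88.4 gap 70.1 F [ 0.   0.1 -0.5] F.u 0.1
tool move [-0.4  7.8 -1. ]
[[0.198, 0.002, 0.98], [-0.98, -0.0, 0.198], [0.001, -1.0, 0.002]] yaw -1.3715
```

View pics/s11.png

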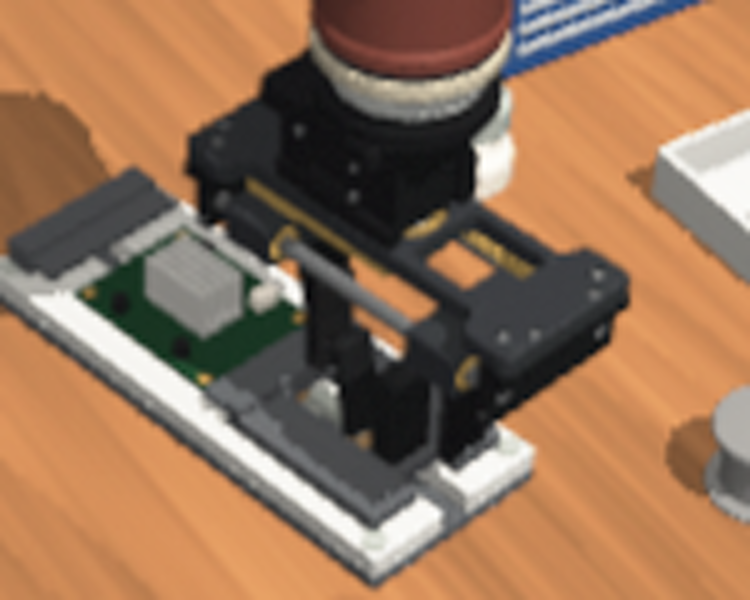

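Emit:
send_rows:
  steps:
    - [[0,4,-0.6,0,0,0,60],[0,2.5,0,0,0,0,55],[0,0,0,0,0,0,48],[0,0,0,0,0,0,48],[0,0,0,0,0,0,48]]
  grip_force: 12

```text
t: 14.33
ee_pos: [596.6, 21.4, 42.3]
ee_rot: [-1.297, 1.063, -1.06]
wrist_force: [-2.1, 2.7, -0.9]
finger_gap: 50.0
```

Emit:
send_rows:
  steps:
    - [[0,0,0,0,0,0,42],[0,0,0,0,0,0,36],[0,0,0,0,0,0,30],[0,0,0,0,0,0,26],[0,0,0,0,0,0,26]]

```text
t: 14.75
ee_pos: [597.3, 20.8, 43.1]
ee_rot: [-1.297, 1.061, -1.061]
wrist_force: [-2.1, 1.4, 4.7]
finger_gap: 32.6
```

Emit:
send_rows:
  steps:
    - [[0,0,0,0,0,0,26],[0,0,0,0,0,0,26],[0,0,0,0,0,0,26],[0,0,0,0,0,0,26],[0,0,0,0,0,0,26]]

```text
t: 15.17
ee_pos: [597.3, 20.8, 43.1]
ee_rot: [-1.297, 1.061, -1.061]
wrist_force: [-3.3, 1.1, 5.9]
finger_gap: 32.6
```

```bash

python3 - <<'E'
from tgt import *
s=rep(hold(0,-88),43)
im=imaging.snapshot('side'); zoom(im,290,170,440,290,5,'s12.png')
im=imaging.snapshot('wrist'); cv2.imwrite('pics/s12w.png',im[:,:,::-1])
E
```

```text
t 15.17 pos [597.3  20.8  43.1] holder xy -0.5 -88.2 gap 32.6 F [-3.3  1.1  5.9] F.u 1.7
tool move [-0.2  0.1  0.5]
[[0.198, 0.0, 0.98], [-0.98, -0.0, 0.198], [0.0, -1.0, 0.0]] yaw -1.3717
```

View pics/s12.png

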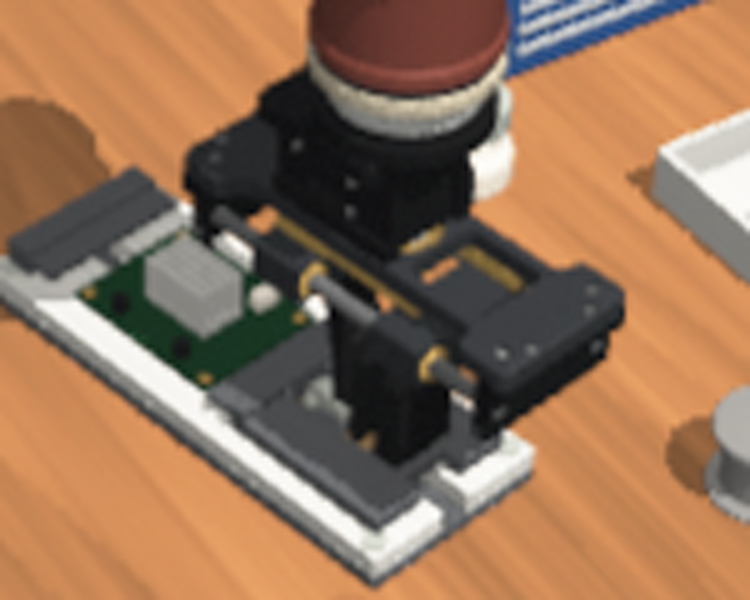

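View pics/s12w.png

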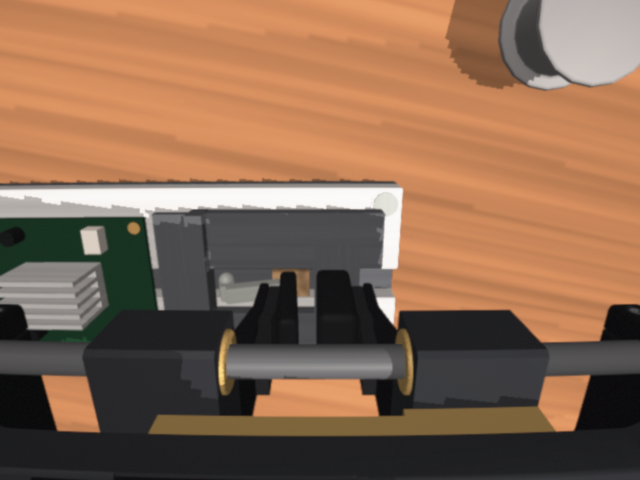

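Emit:
send_rows:
  steps:
    - [[0,0,0,0,0,0,26],[0,0,0,0,0,0,26],[0,0,0,0,0,0,26],[0,0,0,0,0,0,26],[0,0,0,0,0,0,26]]
  grip_force: 18

```text
t: 15.68
ee_pos: [597.4, 20.5, 43.1]
ee_rot: [-1.297, 1.061, -1.062]
wrist_force: [-3.5, -1.4, 5.5]
finger_gap: 30.3
```

Emit:
send_rows:
  steps:
    - [[0,0,0,0,0,0,26],[0,0,0,0,0,0,26],[0,0,0,0,0,0,26],[-1,0,0,0,0,0,26],[-1,0,0,0,0,0,26]]
  grip_force: 22

```text
t: 16.1
ee_pos: [597.1, 22.1, 43.1]
ee_rot: [-1.297, 1.061, -1.062]
wrist_force: [-3.4, -2.8, 4.8]
finger_gap: 30.4
```

Emit:
send_rows:
  steps:
    - [[-1.5,0,0,0,0,0,26],[-1.5,0,0,0,0,0,26],[-1.5,0,0,0,0,0,26],[-1.5,0,0,0,0,0,26],[0,0,0,0,0,0,26]]

```text
t: 16.52
ee_pos: [595.8, 28.3, 43.1]
ee_rot: [-1.297, 1.061, -1.062]
wrist_force: [-3.4, -0.6, 5.2]
finger_gap: 30.5
```

```bash

python3 - <<'E'
from tgt import *
s=rep(hold(0,-66),43)
im=imaging.snapshot('side'); zoom(im,290,170,440,290,5,'s13.png')
E
```

```text
t 16.52 pos [595.8  28.3  43.1] holder xy -0.5 -80.5 gap 30.5 F [-3.4 -0.6  5.2] F.u 0.1
tool move [-14.5   0.1   0.5]
[[0.198, 0.0, 0.98], [-0.98, -0.001, 0.198], [0.001, -1.0, 0.0]] yaw -1.3717
```

View pics/s13.png

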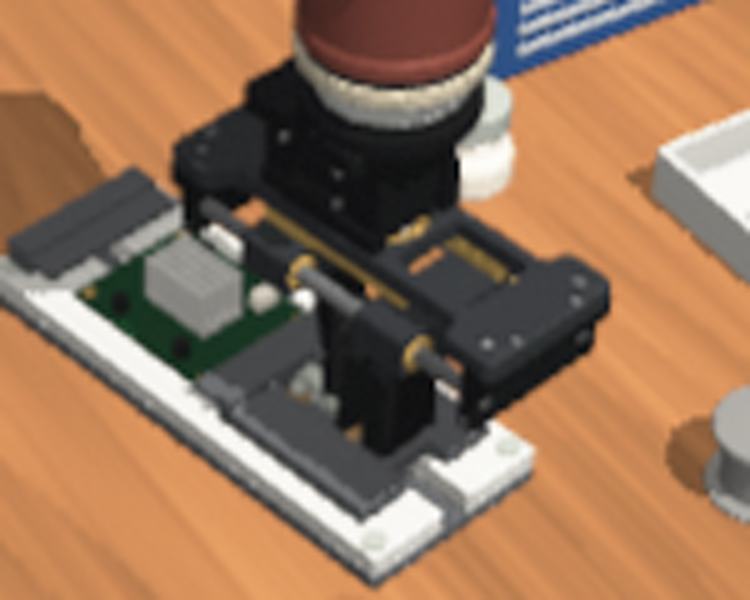

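Emit:
send_rows:
  steps:
    - [[-2,0,0,0,0,0,26],[-2,0,0,0,0,0,26],[-2,0,0,0,0,0,26],[-2,0,0,0,0,0,26],[-2,0,0,0,0,0,26]]

```text
t: 16.98
ee_pos: [593.9, 37.9, 43.1]
ee_rot: [-1.297, 1.061, -1.062]
wrist_force: [-4.0, -1.8, 4.8]
finger_gap: 30.6
```

Emit:
send_rows:
  steps:
    - [[-2,0,0,0,0,0,26],[-2,0,0,0,0,0,26],[-0.5,0,0,0,0,0,26],[0,0,0,0,0,0,26],[0,0,0,0,0,0,26]]

```text
t: 17.4
ee_pos: [592.9, 42.5, 43.1]
ee_rot: [-1.297, 1.061, -1.062]
wrist_force: [-3.6, -0.1, 5.6]
finger_gap: 30.5
```

```bash

python3 - <<'E'
from tgt import *
import pickle
s=rep(hold(0,-66),43)
c=imaging.calibration('wrist');im=imaging.snapshot('wrist'); cv2.imwrite('pics/s14w.png',im[:,:,::-1]);pickle.dump((c,s,im),open('w14.pkl','wb'))
im=imaging.snapshot('side'); zoom(im,290,170,440,290,5,'s14.png')
E
```

```text
t 17.4 pos [592.9  42.5  43.1] holder xy -0.5 -66.0 gap 30.5 F [-3.6 -0.1  5.6] F.u 0.6
tool move [0.  0.1 0.5]
[[0.198, 0.0, 0.98], [-0.98, -0.001, 0.198], [0.001, -1.0, 0.0]] yaw -1.3717
```

View pics/s14w.png

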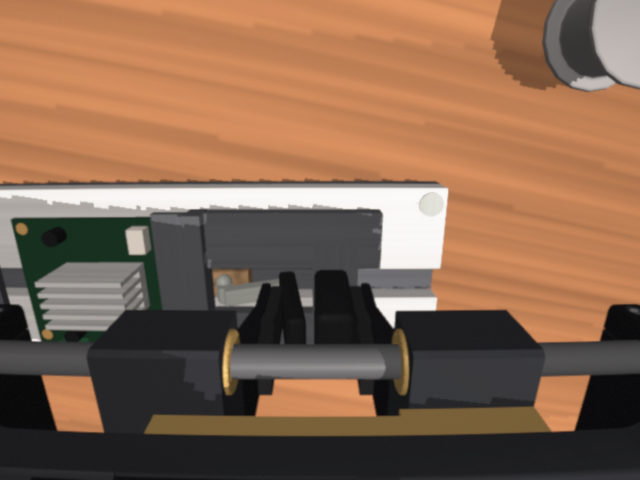

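View pics/s14.png

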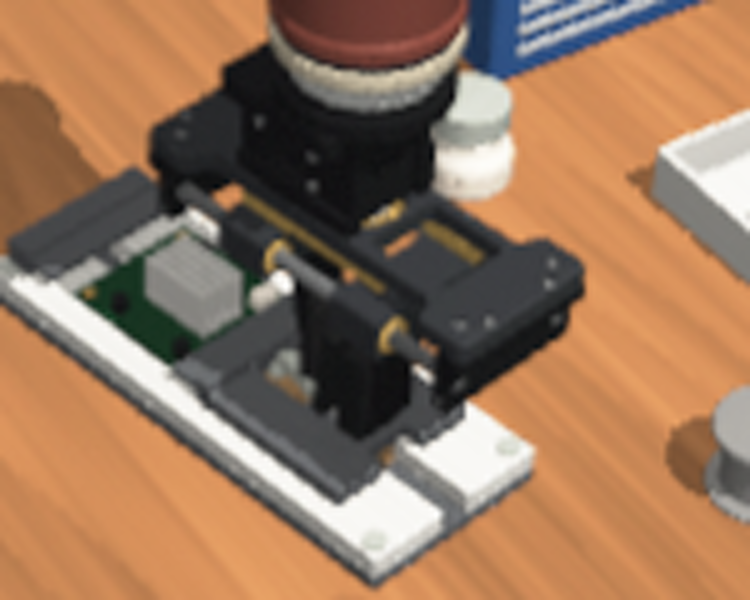

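```bash

python3 - <<'E'
from tgt import *
import pickle
c,s,im=pickle.load(open('w14.pkl','rb'))
for q,z in(([[151,214],[161,306]],31),([[447,187]],20)):
    P=cast(c,q,z)[:,:2]-C; print(z,(P@u).round(1),(P@v).round(1))
E
```

```text
31 [10.8 12. ] [39.3 -8.1]
20 [-128.4] [49.8]
```

Emit:
send_rows:
  steps:
    - [[0,0,0,0,0,0,36],[0,0,0,0,0,0,45],[0,0,0,0,0,0,60],[0,0,0,0,0,0,60],[0,0,0,0,0,0,60]]

```text
t: 17.92
ee_pos: [592.9, 42.8, 42.7]
ee_rot: [-1.297, 1.061, -1.062]
wrist_force: [0.2, 1.2, 0.5]
finger_gap: 54.2
```

Emit:
send_rows:
  steps:
    - [[0,0,0,0,0,0,60],[-4,0,0,0,0,0,60],[-4,0,0,0,0,0,60],[-3,0,0,0,0,0,60],[0,0,0,0,0,0,60]]

```text
t: 18.33
ee_pos: [590.4, 54.6, 42.8]
ee_rot: [-1.297, 1.061, -1.06]
wrist_force: [0.1, -0.4, 0.1]
finger_gap: 60.2
```

```bash

python3 - <<'E'
from tgt import *
import pickle
s=rep(hold(0,-66),43)
c=imaging.calibration('wrist');im=imaging.snapshot('wrist'); cv2.imwrite('pics/s15w.png',im[:,:,::-1]);pickle.dump((c,s,im),open('w15.pkl','wb'))
E
```

```text
t 18.33 pos [590.4  54.6  42.8] holder xy -0.5 -53.7 gap 60.2 F [ 0.1 -0.4  0.1] F.u -0.4
tool move [12.3 -0.2  0.5]
[[0.199, -0.0, 0.98], [-0.98, 0.0, 0.199], [-0.0, -1.0, -0.0]] yaw -1.3708
```

View pics/s15w.png

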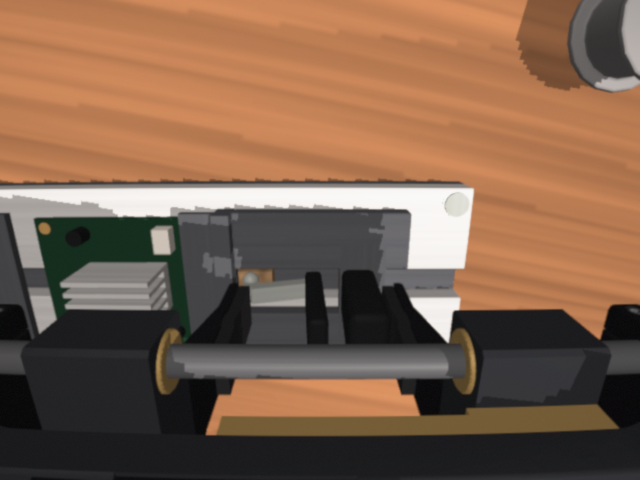

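Emit:
send_rows:
  steps:
    - [[-1,0,0,0,0,0,60],[-1,0,0,0,0,0,60],[-1,0,0,0,0,0,60],[-1,0,0,0,0,0,60],[-1,0,0,0,0,0,60]]

```text
t: 18.8
ee_pos: [589.9, 57.5, 42.8]
ee_rot: [-1.298, 1.06, -1.063]
wrist_force: [1.3, -6.6, -1.0]
finger_gap: 59.8
```

Emit:
send_rows:
  steps:
    - [[-1,0,0,0,0,0,60],[-1,0,0,0,0,0,60],[-1,0,0,0,0,0,60],[-1,0,0,0,0,0,60],[-1,0,0,0,0,0,60]]

```text
t: 19.22
ee_pos: [588.9, 62.0, 42.8]
ee_rot: [-1.298, 1.06, -1.063]
wrist_force: [1.8, -5.8, -0.8]
finger_gap: 60.1
```

Emit:
send_rows:
  steps:
    - [[-1,0,0,0,0,0,60],[-1,0,0,0,0,0,60],[-1,0,0,0,0,0,60],[-0.7,0,0,0,0,0,60],[0,0,0,0,0,0,60]]

```text
t: 19.63
ee_pos: [588.1, 65.9, 42.8]
ee_rot: [-1.298, 1.06, -1.063]
wrist_force: [1.1, -5.8, -1.1]
finger_gap: 60.1
```

Emit:
send_rows:
  steps:
    - [[-0.7,0,0,0,0,0,60],[-0.7,0,0,0,0,0,60],[-0.7,0,0,0,0,0,60],[-0.7,0,0,0,0,0,60],[0,0,0,0,0,0,60]]

```text
t: 20.05
ee_pos: [587.3, 70.2, 42.8]
ee_rot: [-1.296, 1.062, -1.061]
wrist_force: [-0.5, 0.1, -0.1]
finger_gap: 60.0
```

```bash

python3 - <<'E'
from tgt import *
s=rep(hold(0,-66),43)
im=imaging.snapshot('wrist'); cv2.imwrite('pics/s16w.png',im[:,:,::-1])
im=imaging.snapshot('side'); zoom(im,290,170,440,290,5,'s16.png')
E
```

```text
t 20.05 pos [587.3  70.2  42.8] holder xy -0.5 -37.7 gap 60.0 F [-0.5  0.1 -0.1] F.u 0.2
tool move [28.3 -0.2  0.5]
[[0.197, -0.0, 0.98], [-0.98, 0.001, 0.197], [-0.001, -1.0, -0.0]] yaw -1.372
```

View pics/s16w.png

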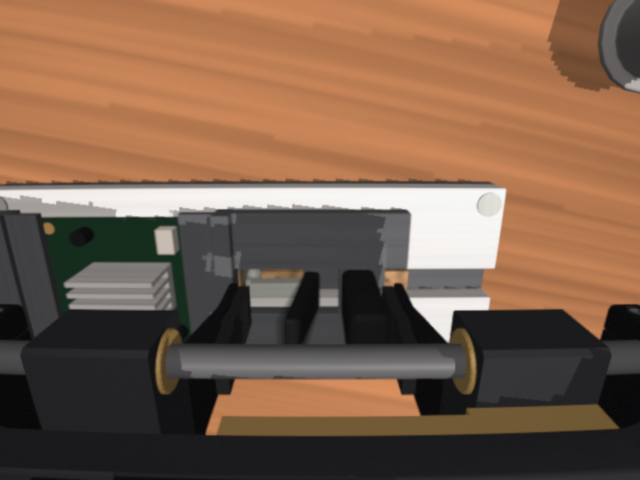

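View pics/s16.png

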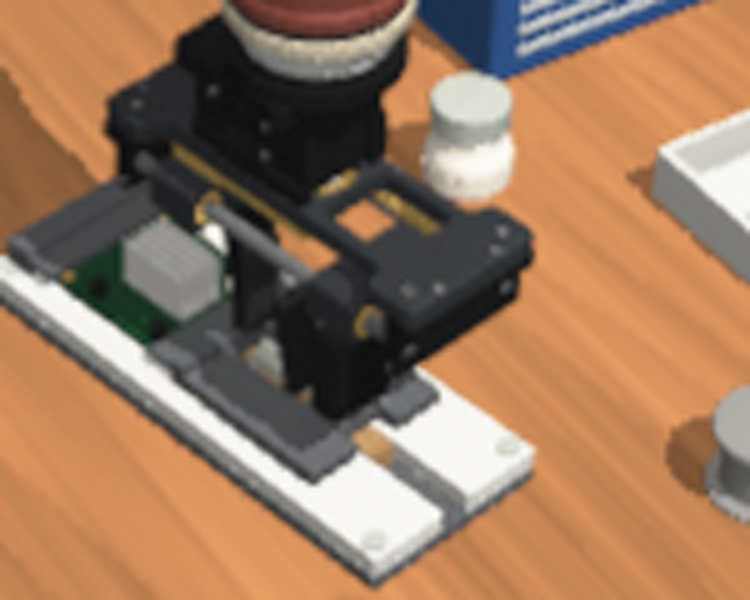

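Emit:
send_rows:
  steps:
    - [[-0.5,0,0,0,0,0,60],[-0.5,0,0,0,0,0,60],[-0.5,0,0,0,0,0,60],[0,0,0,0,0,0,60],[0,0,0,0,0,0,60]]

```text
t: 20.57
ee_pos: [587.0, 71.5, 42.9]
ee_rot: [-1.297, 1.061, -1.061]
wrist_force: [0.0, -1.2, 0.2]
finger_gap: 59.9
```

Emit:
send_rows:
  steps:
    - [[-0.5,0,0,0,0,0,60],[-0.5,0,0,0,0,0,60],[0,0,0,0,0,0,60],[0,0,0,0,0,0,60],[0,0,0,0,0,0,60]]

```text
t: 20.98
ee_pos: [586.8, 72.3, 42.8]
ee_rot: [-1.297, 1.061, -1.061]
wrist_force: [0.6, -0.1, -0.8]
finger_gap: 60.3
```

Emit:
send_rows:
  steps:
    - [[-0.5,0,0,0,0,0,60],[-0.5,0,0,0,0,0,60],[0,0,0,0,0,0,60],[0,0,0,0,0,0,60],[0,0,0,0,0,0,60]]

```text
t: 21.4
ee_pos: [586.7, 73.1, 42.9]
ee_rot: [-1.297, 1.061, -1.061]
wrist_force: [0.1, -2.2, 0.6]
finger_gap: 60.3
```

```bash

python3 - <<'E'
from tgt import *
s=rep(hold(0,-66),43)
im=imaging.snapshot('wrist'); cv2.imwrite('pics/s17w.png',im[:,:,::-1])
E
```

```text
t 21.4 pos [586.7  73.1  42.9] holder xy -0.5 -34.8 gap 60.3 F [ 0.1 -2.2  0.6] F.u -2.2
tool move [31.2 -0.1  0.5]
[[0.198, 0.0, 0.98], [-0.98, -0.0, 0.198], [0.0, -1.0, 0.0]] yaw -1.3717
```

View pics/s17w.png

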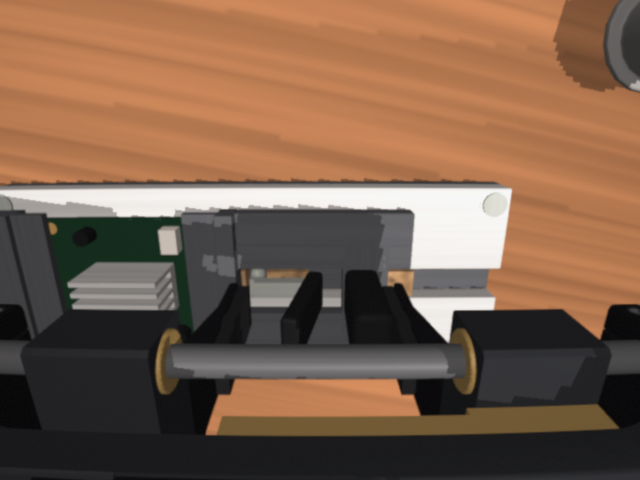

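Emit:
send_rows:
  steps:
    - [[-0.5,0,0,0,0,0,60],[-0.5,0,0,0,0,0,60],[0,0,0,0,0,0,60],[0,0,0,0,0,0,60],[0,0,0,0,0,0,60]]

```text
t: 21.87
ee_pos: [586.5, 74.4, 42.9]
ee_rot: [-1.297, 1.061, -1.061]
wrist_force: [0.3, -1.9, 0.4]
finger_gap: 60.1
```

Emit:
send_rows:
  steps:
    - [[-0.5,0,0,0,0,0,60],[-0.5,0,0,0,0,0,60],[0,0,0,0,0,0,60],[0,0,0,0,0,0,60],[0,0,0,0,0,0,60]]

```text
t: 22.28
ee_pos: [586.3, 75.2, 42.8]
ee_rot: [-1.297, 1.061, -1.061]
wrist_force: [0.1, -2.5, 0.1]
finger_gap: 60.0
```

Emit:
send_rows:
  steps:
    - [[-0.5,0,0,0,0,0,60],[-0.5,0,0,0,0,0,60],[0,0,0,0,0,0,60],[0,0,0,0,0,0,60],[0,0,0,0,0,0,60]]

```text
t: 22.7
ee_pos: [586.2, 75.4, 42.8]
ee_rot: [-1.298, 1.06, -1.062]
wrist_force: [0.8, -5.9, -1.1]
finger_gap: 60.0
```

```bash

python3 - <<'E'
from tgt import *
s=rep(hold(0,-66),43)
im=imaging.snapshot('wrist'); cv2.imwrite('pics/s18w.png',im[:,:,::-1])
im=imaging.snapshot('side'); zoom(im,290,170,440,290,5,'s18.png')
E
```

```text
t 22.7 pos [586.2  75.4  42.8] holder xy -0.5 -32.5 gap 60.0 F [ 0.8 -5.9 -1.1] F.u -6.0
tool move [33.5 -0.1  0.5]
[[0.198, 0.0, 0.98], [-0.98, -0.001, 0.198], [0.001, -1.0, 0.0]] yaw -1.3717
```

View pics/s18w.png

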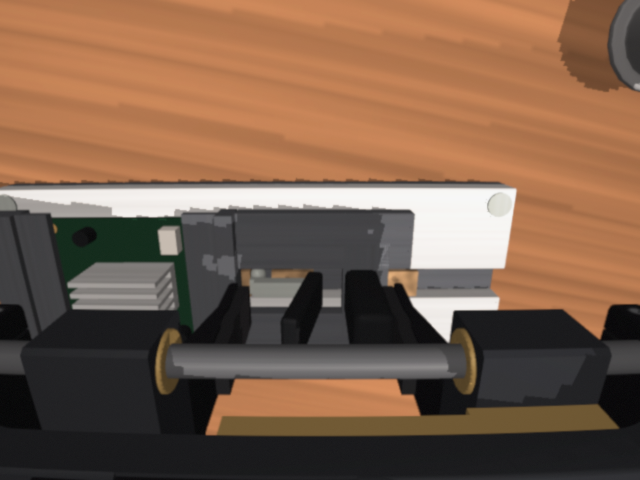

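View pics/s18.png

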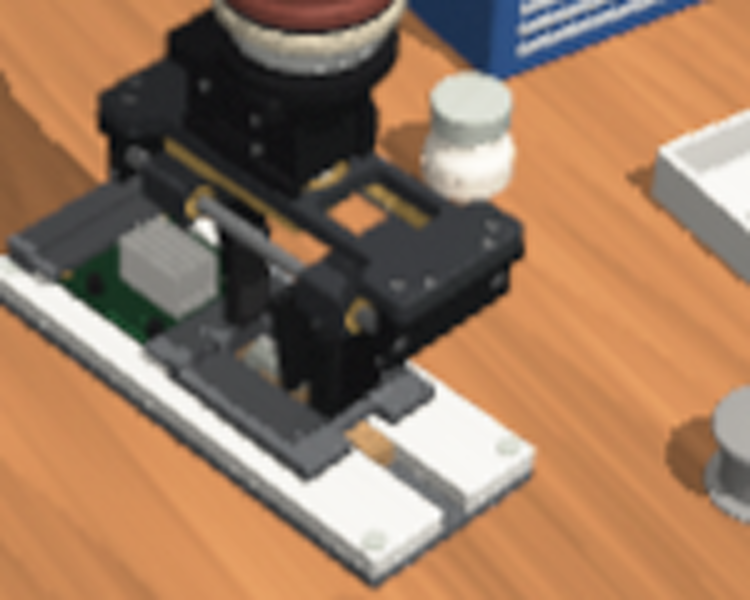

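Emit:
send_rows:
  steps:
    - [[-0.5,0,0,0,0,0,60],[-0.5,0,0,0,0,0,60],[0,0,0,0,0,0,60],[0,0,0,0,0,0,60],[0,0,0,0,0,0,60]]

```text
t: 23.22
ee_pos: [586.2, 75.5, 42.8]
ee_rot: [-1.298, 1.06, -1.063]
wrist_force: [1.5, -10.2, -1.4]
finger_gap: 60.1
```

Emit:
send_rows:
  steps:
    - [[4,0,0,0,0,0,60],[4,0,0,0,0,0,60],[0,0,0,0,0,0,60],[0,-10,0,0,0,0,60],[0,-20,0,0,0,0,60]]

```text
t: 23.63
ee_pos: [584.9, 69.9, 70.8]
ee_rot: [-1.3, 1.066, -1.058]
wrist_force: [0.0, 0.6, 0.1]
finger_gap: 60.1
```

Emit:
send_rows:
  steps:
    - [[0,-35,0,0,0,0,60],[0,-40,0,0,0,0,60],[0,-40,0,0,0,0,60],[0,-40,0,0,0,0,60],[0,-20,0,0,0,0,60]]

```text
t: 24.05
ee_pos: [589.4, 70.1, 255.2]
ee_rot: [-1.291, 1.055, -1.065]
wrist_force: [1.0, 0.0, 0.9]
finger_gap: 60.1
```

Emit:
send_rows:
  steps:
    - [[0,-10,-35,0,0,0,60],[0,0,-35,0,0,0,60],[0,0,0,0,0,0,60],[0,0,0,0,0,0,60],[0,0,0,0,0,0,60]]

```text
t: 24.47
ee_pos: [519.3, 55.9, 258.8]
ee_rot: [-1.295, 1.06, -1.062]
wrist_force: [0.2, 0.2, 0.4]
finger_gap: 60.1
```

```bash

python3 - <<'E'
from tgt import *
import pickle
s=rep(hold(0,-66),43)
c=imaging.calibration('wrist');im=imaging.snapshot('wrist'); cv2.imwrite('pics/s19w.png',im[:,:,::-1]);pickle.dump((c,s,im),open('w19.pkl','wb'))
im=imaging.snapshot('side'); zoom(im,280,180,430,290,5,'s19.png');cv2.imwrite('pics/s19f.png',im[:,:,::-1])
im=imaging.snapshot('scene'); cv2.imwrite('pics/s19sc.png',im[:,:,::-1])
E
```

```text
t 24.47 pos [519.3  55.9 258.8] holder xy -69.9 -38.2 gap 60.1 F [0.2 0.2 0.4] F.u 0.2
tool move [ 27.7 216.   69.5]
[[0.198, 0.002, 0.98], [-0.98, 0.0, 0.198], [0.0, -1.0, 0.002]] yaw -1.3714
```

View pics/s19w.png

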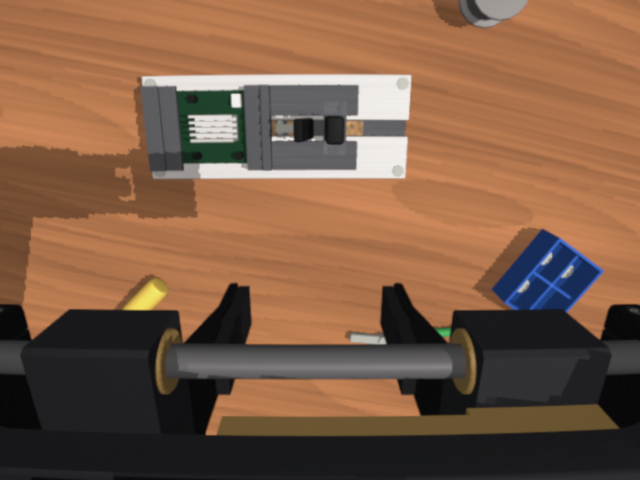

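View pics/s19.png

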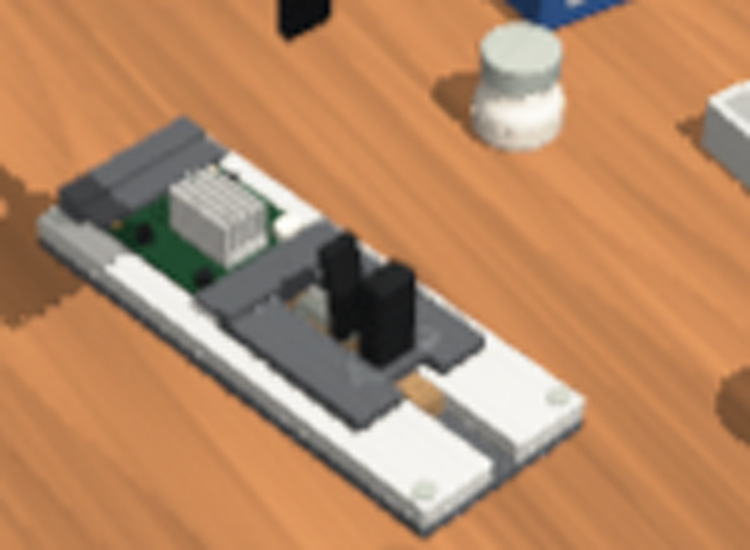

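View pics/s19sc.png

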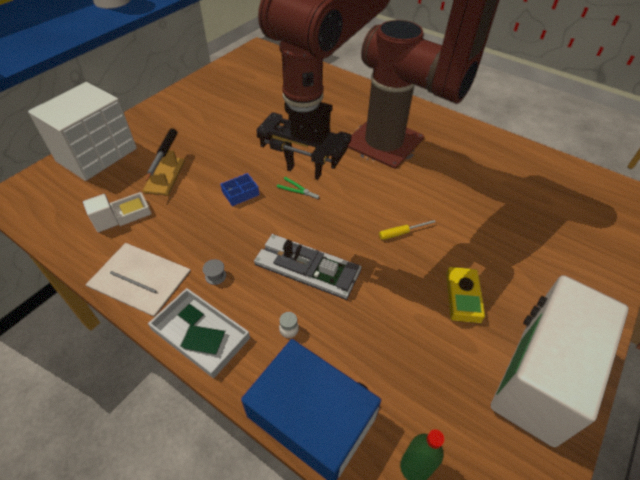

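```bash

python3 - <<'E'
from tgt import *
import pickle
c,s,im=pickle.load(open('w19.pkl','rb'))
zoom(im,130,65,420,190,2.7,'z19.png')
hsv=cv2.cvtColor(im,cv2.COLOR_RGB2HSV); w=cv2.inRange(hsv,(0,0,150),(180,60,255));W=np.zeros_like(w);W[108:150,183:243]=w[108:150,183:243]
h2=cv2.convexHull(cv2.findNonZero(W)).reshape(-1,2)
r2=cv2.minAreaRect(cast(c,h2+0.,28+20)[:,:2].astype(np.float32)); d=np.array(r2[0])-C; print(r2,'sink',d@v,d@u)
E
```

```text
((569.3801879882812, 163.73583984375), (23.386507034301758, 44.2543830871582), 11.103460311889648) sink 0.6424105590484732 57.46007013145701
```

View pics/z19.png

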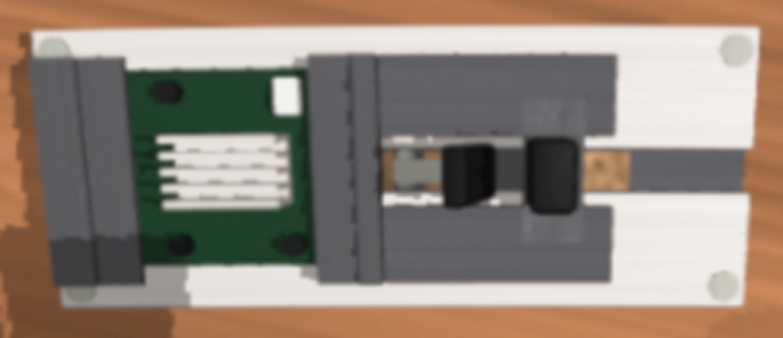

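```bash

python3 - <<'E'
from station import ticket, readout
print(readout.read_state()['t'], ticket.sign_off())
E
```

```text
the job is handed in; nothing more can be done
24.6167 None
```

The board is locked in the holder with both ends under the lips, and I handed the job in at 24.6 s.

**Placing the board:** I gripped it by the heat sink and lowered it until it just touched the bed, at about 9 N. I let go with its centre at holder y ≈ 42 mm, midway between the lips, about 1 mm off the centreline and square to it.

**Closing the jaw:**
- I pinched the tab and slid the jaw to about 23 mm, where the strip is plain.
- I then opened the fingers to 60 mm and pushed only the post.
- The push force fell from about 6 N to zero when the tooth dropped, between about 33 and 38 mm.
- After the play was taken up, the jaw stopped firm at about 42 mm and did not move under a 10 N push.

**Last checks:**
- **Board:** the last pictures show it straight, with its ends at about y = 12.5 and 102.5 mm. That puts roughly 17 mm under the sliding lip (end against the jaw face) and 8 mm under the fixed lip. About 6 to 7 mm of slack is left at the fixed jaw, so nothing is squeezed.
- **Latch tab:** it leans fully out again.
- **Other things on the bench:** they look unmoved in the scene view.
- **Robot:** it is clear of everything.

**Less certain:**
- The pinch closed to 30.4 mm rather than the stated 29 mm, even at 22 N. The jaw still slid freely with the tab held.
- Camera and arm readings disagreed by 1 to 1.5 mm in places.
- The latch angle can't be read directly, so "locked" rests on the firm stop and the tab's lean.

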